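# Size an untagged dosing plunger in the hole gauge

### The arm

A 6-joint arm with a two-finger parallel gripper is mounted at the origin on the work surface. World frame = base frame: x ahead of the robot, y to its left, z up, the work surface at z = 0. Lengths are in m, angles in rad, forces in N, time in s.
With the tool pointing down it reaches from about 0.35 to 0.85 m from the base axis. Payload 8.1 kg.
Tool frame: the origin (TCP) lies at the very end of the fingers, on their centre line; the grasp point (between the pads) lies 19 mm behind it (grasp_offset is the distance from the TCP to the grasp point, in m); z points along the fingers, y is the direction in which the jaws open and shut (so a half turn about z gives the same grasp; the last joint's range is limited). The gripper opens to 93 mm and grips with 3 to 60 N. Pads are 15 mm wide; open, the fingers measure 128 mm over their backs; the gripper's body (75 mm by 188 mm) begins 65 mm behind the grasp point.
Start: joints at [1.199, 0.13, 1.488, -0, 1.523, -0.085], TCP at [0.17, 0.576, 0.219] pointing down, gripper open.
Joint ranges: [-2.96, 2.96], [-0.89, 2.26], [0.02, 2.5], [-1.34, 4.48], [0, 2.73], [-2.66, 2.66]. Speed limits (rad/s): [2.39, 2.39, 2.79, 3.14, 3.14, 3.14].

### API

Orientations are given as a rotation vector (axis times angle).
In Python, from plant import read_state, read_camera, close_job, search_frame, masks_of, grasp_offset gives the robot as it stands.
- The arm moves only by the tool drive_tool, never from a script. Its argument "plan" is a list of rows, each an object with "claw": the closure, from 0 (fully open) to 1 (shut); "linear": the shift along the tool's x, y, z in cm, a list of three; "angular": the turn, a rotation vector about the tool's x, y, z in degrees, a list of three. In form: [{"claw": claw, "linear": [tx, ty, tz], "angular": [ax, ay, az]}, ...]. A call has 1 to 12 rows; each row shifts and turns the commanded pose from where the row before left it, along the tool's axes as they then stand; what a row does not reach is not made up. A row lasts 1/8 s, in which the tool goes at most 62.5 mm and 10.7 degrees, less where a joint would pass 70% of its speed; a pose out of reach is approached as far as the arm can. A call is refused whole if a number of a shift passes 6.25 or a number of a turn 10.7, either way. A call with a gripper value outside its range is refused whole. The fingers move at their own pace and stop on an object; "newtons" is the grip in N (left out, the last holds). Time passes only in rows, so rows that do not move let the fingers close. It gives the time, the measured TCP pose, the force and the opening at its end, in the units of the state.
- read_state(): the state, without advancing time (a new reading comes with each control period).
- read_camera(name): name is "scene" or "top" or "wrist"; returns a dict with "pixels" (400x640x3 uint8, red, green, blue), "K" (3x3 intrinsics, pixels), "xyz" and "attitude" of the camera in the world. Camera axes: x right, y up, looking along -z (the intrinsics and any distortion apply to the point x, -y, -z); pixel columns grow to the right and rows downward; lengths in m; the calibration is good to about 2 mm. A picture is of the moment at which its call begins. There is no depth.
- close_job(): hands the job in, once; it reports no verdict.
Trained networks look in a picture, given as the dict that the camera call returned (one of the last four; its "shot" number tells which), for a name from the list of things; names that differ only in an ending like _2 or _b are one class to them, and where a whole thing is asked for, a point or a joint stands for the part that bears it (a point fixed in the world has none). Each returns a list of dicts, best first, with "p" (0 to 1); they miss things now and then, are a little off and sometimes report something else, mostly with a low value. They report only what shows in the picture. A call takes as long as a camera call. They do not tell look-alikes from the thing itself.
- search_frame(picture, label): "at" ([x, y, z] in m, in world coordinates, good to about 4 mm: the middle of the surface that is visible of it).
- masks_of(picture, label): "mask" (400x640 bool, what is visible of it).
The state is a dict: "t": time; "q": joint angles; "dq": joint speeds; "joint_torque": joint torques, N m; "tool_pos": TCP position; "orientation": TCP orientation; "force": force on the tool from outside, world axes, zero at the start; "wrist_torque": the same for the moment, N m; "opening": finger opening in m.
Only numpy, scipy, OpenCV 4.12 (cv2) and the standard library are available. Lean on these libraries where they do the work, as an engineer would, in place of code of your own. Each camera call takes 0.05 s, during which the arm holds its last target.

### The job

The washed plunger in the single stand has lost its size tag: size it in the hole gauge, starting in the largest hole and stepping down one hole at a time, each time letting the foot come out below the plate, until a hole refuses it under a gentle push. Then leave it standing in the smallest hole it passes through, pushed fully home with its head flat on the plate, and let go. Feel your way and never force it (the plunger and gauge are ground parts), do not drop it, and leave the plungers in the rack and everything else on the bench where they are.

Things in the scene. Friction and masses are not known exactly. Their poses are not given: they have to be found in the camera images.
- gauge: steel hole gauge, fixed: a plate 60 x 204 mm, 12 mm thick, its top 90 mm above the bench, on two end cheeks over an 8 mm base plate 72 x 216 mm. Five through holes in a row 38 mm apart along its y axis, getting smaller towards -y. Origin at the bench, under the middle hole; z up.
- gauge_hole0 (a point): centre of the mouth of the 18 mm hole (largest) in the gauge plate's top face; 12 mm deep, open below, 0.5 mm chamfer at the rim
- gauge_hole1 (a point): centre of the mouth of the 15 mm hole (second) in the gauge plate's top face; 12 mm deep, open below, 0.5 mm chamfer at the rim
- gauge_hole2 (a point): centre of the mouth of the 12 mm hole (third) in the gauge plate's top face; 12 mm deep, open below, 0.5 mm chamfer at the rim
- gauge_hole3 (a point): centre of the mouth of the 9 mm hole (fourth) in the gauge plate's top face; 12 mm deep, open below, 0.5 mm chamfer at the rim
- gauge_hole4 (a point): centre of the mouth of the 6 mm hole (smallest) in the gauge plate's top face; 12 mm deep, open below, 0.5 mm chamfer at the rim
- stand_place (a point): centre of the 26 mm hole in the top of the single draining stand (64 x 56 mm, white, fixed), 90 mm above the bench; the plunger to be sized hangs here
- rack: white fixed storage rack, 158 mm along its x axis by 56 mm, top 90 mm above the bench, three 26 mm holes 48 mm apart; two other plungers hang in the end holes. Origin at the bench, under the middle hole.
- plunger_1: dosing plunger hanging by its head, 0.12-0.2 kg: round grey head 34 mm dia, 38 mm high; upright steel shank 75 mm long below the head's flat underside (shoulder), 11 or 14 mm dia, not known beforehand; foot bevel 0.8 x 1.2 mm. Origin: centre of the shoulder, z up. The shank hangs by a button in a T-slot along the head's y axis and may sit off centre; a groove on the head's top lies along y
- plunger_2: looks the same as plunger_1 and has the other shank diameter; either may be in the stand. In both, the shank starts 2 to 4.8 mm off the head's axis along the head's y, to one side or the other (not measured); it stays upright and where it is left, shifts along the slot only under some 8 N sideways, and stops at 5 mm. Same origin and axes
- plunger_3: dosing plunger like the others, 17 mm shank, always in the rack. Origin at the centre of the shoulder.
- vial_1: screw-cap vial, 27 mm dia, 64 mm tall; bystander, origin at the centre of its underside
- vial_2: screw-cap vial, 27 mm dia, 64 mm tall; bystander, origin at the centre of its underside
- dropper: amber dropper bottle, 38 mm dia, 80 mm tall; bystander, origin at the centre of its underside
- beaker: glass beaker, 68 mm dia, 85 mm tall; bystander, origin at the centre of its underside
- dish: closed glass dish, 94 mm dia, 15 mm tall; bystander, origin at the centre of its underside
- cylinder: measuring cylinder, base 64 mm dia, 158 mm tall; bystander, origin at the centre of its underside
- spatula: flat steel spatula, 145 mm long, lying; bystander, origin at the centre of its underside
There are look-alikes about, which are no part of the job. What is shaped like the plunger_2 but yellow is not meant.

How it is judged:
On the way, in this order (a step that is already met when the one before it is completed fails the run):
1. the foot comes out below the plate through the largest hole (18 mm): shoulder less than 62 mm above the plate (((z of plunger_1 in the frame of gauge_hole0 below 0.062 m and horizontal distance between plunger_1 and gauge_hole0 below 0.009 m) or (z of plunger_2 in the frame of gauge_hole0 below 0.062 m and horizontal distance between plunger_2 and gauge_hole0 below 0.009 m))), for 0.05 s.
2. likewise through the second hole (15 mm) (((z of plunger_1 in the frame of gauge_hole1 below 0.062 m and horizontal distance between plunger_1 and gauge_hole1 below 0.009 m) or (z of plunger_2 in the frame of gauge_hole1 below 0.062 m and horizontal distance between plunger_2 and gauge_hole1 below 0.009 m))), for 0.05 s.
3. next hole (12 mm): the 14 mm plunger is refused (pressed on it with over 2 N, head within 9 mm of its axis, shoulder over 69 mm above the plate), the 11 mm one comes through likewise (((contact force between plunger_1 and gauge above 2 N and horizontal distance between plunger_1 and gauge_hole2 below 0.009 m and z of plunger_1 in the frame of gauge_hole2 above 0.069 m) or (z of plunger_2 in the frame of gauge_hole2 below 0.062 m and horizontal distance between plunger_2 and gauge_hole2 below 0.009 m))), for 0.05 s.
4. the 14 mm plunger is put back in the second hole; the 11 mm one is refused by the fourth (9 mm) (((z of plunger_1 in the frame of gauge_hole1 below 0.062 m and horizontal distance between plunger_1 and gauge_hole1 below 0.009 m) or (contact force between plunger_2 and gauge above 2 N and horizontal distance between plunger_2 and gauge_hole3 below 0.009 m and z of plunger_2 in the frame of gauge_hole3 above 0.069 m))), for 0.05 s.
At the end, for the whole second after the job is handed in: the plunger from the stand hangs in the smallest hole it passes (14 mm one: 15 mm hole; 11 mm one: 12 mm hole), shoulder within 2 mm of the plate, head within 7 mm of the hole axis, tilt under 0.05 rad, at rest, released; the rack's plungers are within 12 mm of where they were (((z of plunger_1 in the frame of gauge_hole1 between -0.002 and 0.002 m and horizontal distance between plunger_1 and gauge_hole1 below 0.007 m and angle between plunger_1's own z axis and vertical below 0.05 rad and linear speed of plunger_1 below 0.02 m/s and horizontal distance between plunger_2 and stand_place above 0.1 m and distance of each of plunger_2, plunger_3 from where it was at the start of the episode below 0.012 m) or (z of plunger_2 in the frame of gauge_hole2 between -0.002 and 0.002 m and horizontal distance between plunger_2 and gauge_hole2 below 0.007 m and angle between plunger_2's own z axis and vertical below 0.05 rad and linear speed of plunger_2 below 0.02 m/s and horizontal distance between plunger_1 and stand_place above 0.1 m and distance of each of plunger_1, plunger_3 from where it was at the start of the episode below 0.012 m))); the robot touches nothing.
It fails at once if a plunger and the gauge press on each other with more than 30 N (contact force between any of plunger_1, plunger_2, plunger_3 and gauge above 30 N).
It fails at once if a plunger is dropped or laid over (tilted more than 40 degrees) (angle between any of plunger_1, plunger_2, plunger_3's own z axis and vertical above 0.7 rad).
It fails at once if a bystander is moved more than 25 mm (distance of any of vial_1, vial_2, dropper, beaker, dish, cylinder, spatula from where it was at the start of the episode above 0.025 m).
It also fails if it takes over 61 s, if anything falls off the work surface, if the arm or the gripper's body presses on something with over 40 N, if the wrist force passes 120 N, or if a joint passes its speed limit or range.

## Working session

There is one attempt and no reset: what is moved stays moved. The work goes in short steps, Python scripts to look and compute and a tool call to move; the robot and the scene stay as the last step left them, time stands still between calls to the robot, and variables do not carry over. Pictures are saved under pics/ and viewed, and the job is handed in when it is done.

Besides the shell and the picture viewer there is one more tool, called after "Emit:" as name(argument=value, ...) on one line, values as JSON. drive_tool: Moves the arm, as the interface text tells. Its arguments: {"type":"object","properties":{"plan":{"type":"array"},"newtons":{"type":"number"}},"required":["plan"]}

```bash
mkdir -p pics; ls; cat > h.py <<'E'
import numpy as np, cv2
from plant import *
def save(c,n,crop=None,s=1):
    p=c["pixels"]
    if crop: p=p[crop[1]:crop[3],crop[0]:crop[2]]
    p=cv2.resize(p,None,fx=s,fy=s,interpolation=cv2.INTER_CUBIC)
    cv2.imwrite("pics/"+n,p[:,:,::-1])
E
python3 - <<'E'
from h import *
s=read_state(); print(s)
for n in ["scene","top","wrist"]:
    c=read_camera(n); save(c,n+"0.png"); print(n,{k:(v if k!="pixels" else 0) for k,v in c.items()})
    np.save("pics/%s0.npy"%n,c,allow_pickle=True)
    if n!="wrist":
        for l in ["gauge","gauge_hole0","gauge_hole1","gauge_hole2","gauge_hole3","gauge_hole4","stand_place","plunger_1","rack"]:
            print(l,[(np.round(r["at"],4).tolist(),round(r["p"],2)) for r in search_frame(c,l)])
print(read_state()["t"])
E
```

```text
pics
{'t': 0.0, 'q': array([ 1.19858498e+00,  1.31196790e-01,  1.48924867e+00,  4.29689481e-05,
        1.52296359e+00, -8.54033002e-02]), 'dq': array([ 0.00061324,  0.00050984, -0.00068766, -0.00297766,  0.00059991,
       -0.00032625]), 'joint_torque': array([-1.68916173e-03, -5.59857023e+01, -4.91748154e+01,  7.66279874e-02,
        3.58482788e-02, -9.61642286e-05]), 'tool_pos': array([0.16950054, 0.57499015, 0.21758295]), 'orientation': array([-4.48912721e-01, -3.10889419e+00,  2.76313744e-03]), 'force': array([ 0.11494825, -0.30149392, -0.19929357]), 'wrist_torque': array([ 0.00346909,  0.00506586, -0.02541366]), 'opening': 0.09287687463719164}
scene {'pixels': 0, 'K': array([[385.35971596,   0.        , 320.38182793],
       [  0.        , 385.35971596, 201.18376833],
       [  0.        ,   0.        ,   1.        ]]), 'xyz': array([ 0.92182908, -0.46717448,  0.97444289]), 'attitude': array([0.54657344, 0.18721669, 0.62670794]), 'shot': 1}
gauge [([0.5544, -0.0148, 0.09], 0.7)]
gauge_hole0 [([0.5546, -0.0121, 0.0886], 0.77)]
gauge_hole1 [([0.5546, -0.0121, 0.0886], 0.77)]
gaug
[... 1141 characters left out ...]
0014, 0.0896], 0.83), ([0.713, -0.2903, 0.0387], 0.46)]
stand_place [([0.5413, 0.2913, 0.0882], 0.88), ([0.5417, 0.0028, 0.0873], 0.33), ([0.617, 0.0228, 0.0619], 0.19)]
plunger_1 [([0.4404, -0.2442, 0.1305], 0.7), ([0.4523, 0.2863, 0.1136], 0.66), ([0.5345, -0.2311, 0.1272], 0.65), ([0.5424, 0.2989, 0.1278], 0.53), ([0.6268, 0.2645, 0.1151], 0.53)]
rack [([0.4877, -0.2233, 0.0904], 0.92)]
wrist {'pixels': 0, 'K': array([[312.40078618,   0.        , 317.79944497],
       [  0.        , 312.40078618, 205.59836146],
       [  0.        ,   0.        ,   1.        ]]), 'xyz': array([0.09252164, 0.59954271, 0.38578149]), 'attitude': array([-0.25742063, -0.19287626,  1.27389126]), 'shot': 3}
1.05
```

View pics/top0.png

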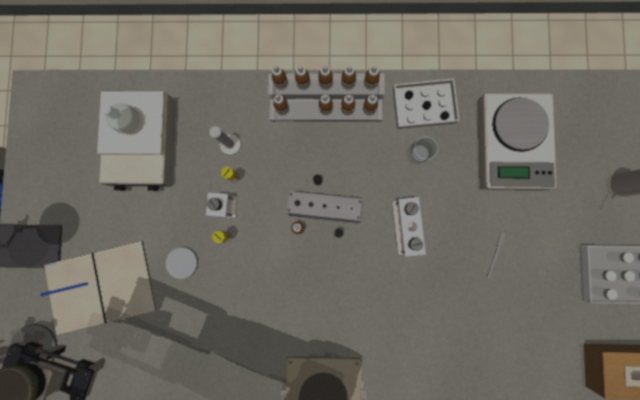

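View pics/scene0.png

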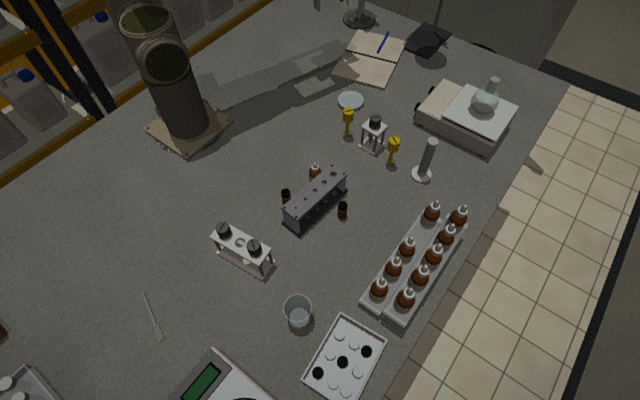

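View pics/wrist0.png

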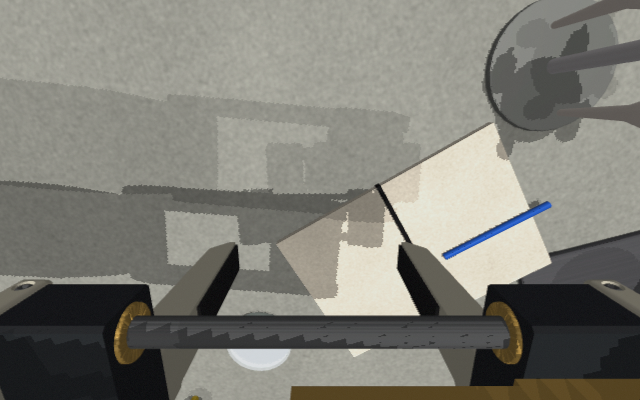

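```bash
cat >> h.py <<'E'
from scipy.spatial.transform import Rotation as R
def ray(c,u,v):
    d=np.linalg.inv(c["K"])@np.array([u,v,1.0]); d=np.array([d[0],-d[1],-d[2]])
    return R.from_rotvec(c["attitude"]).as_matrix()@d
def atz(c,u,v,z):
    d=ray(c,u,v); return c["xyz"]+d*(z-c["xyz"][2])/d[2]
def proj(c,P):
    p=R.from_rotvec(c["attitude"]).as_matrix().T@(np.asarray(P)-c["xyz"])
    q=c["K"]@np.array([p[0],-p[1],-p[2]]); return q[:2]/q[2]
E
python3 - <<'E'
from h import *
t=np.load("pics/top0.npy",allow_pickle=True).item();save(t,"topg.png",(280,170,380,250),8);save(t,"tops.png",(180,150,260,250),6)
s=np.load("pics/scene0.npy",allow_pickle=True).item();save(s,"sceneg.png",(320,90,420,190),6);save(s,"sceneg2.png",(270,155,360,245),6)
w=np.load("pics/wrist0.npy",allow_pickle=True).item()
T=np.array([0.16950054, 0.57499015, 0.21758295]);Rt=R.from_rotvec([-4.48912721e-01, -3.10889419e+00,  2.76313744e-03])
print(Rt.as_matrix()); print(Rt.as_matrix().T@(w["xyz"]-T)); print((Rt.inv()*R.from_rotvec(w["attitude"])).as_matrix())
E
```

```text
[[-9.59151076e-01  2.82893483e-01 -7.00564977e-04]
 [ 2.82894281e-01  9.59149631e-01 -1.67640887e-03]
 [ 1.97701496e-04 -1.80611519e-03 -9.99998349e-01]]
[ 0.08081343  0.00146897 -0.16818549]
[[ 1.63821352e-04  9.55235091e-01  2.95847756e-01]
 [ 9.99997792e-01  4.63338987e-04 -2.04976593e-03]
 [-2.09508614e-03  2.95847438e-01 -9.55232906e-01]]
```

View pics/topg.png

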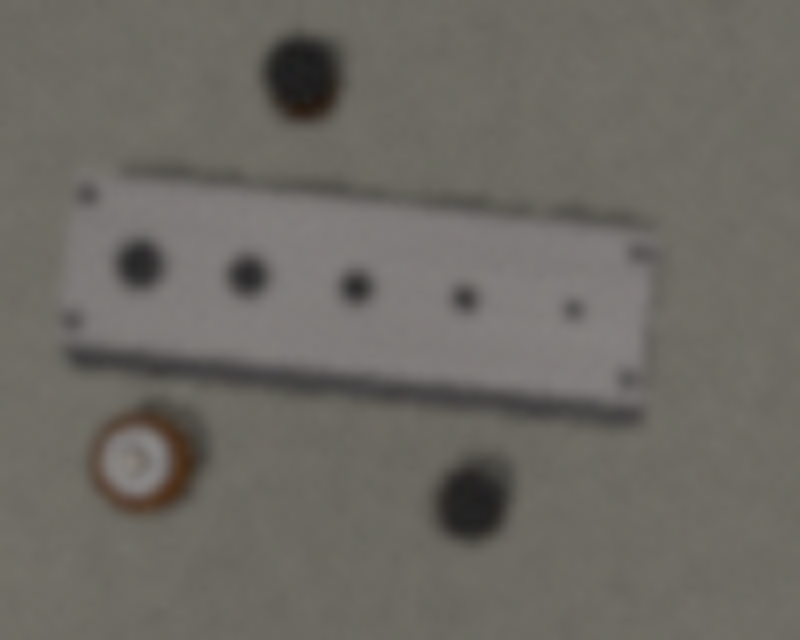

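View pics/tops.png

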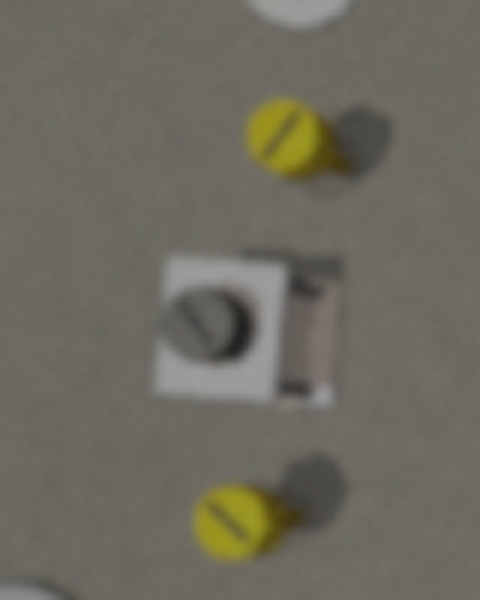

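View pics/sceneg.png

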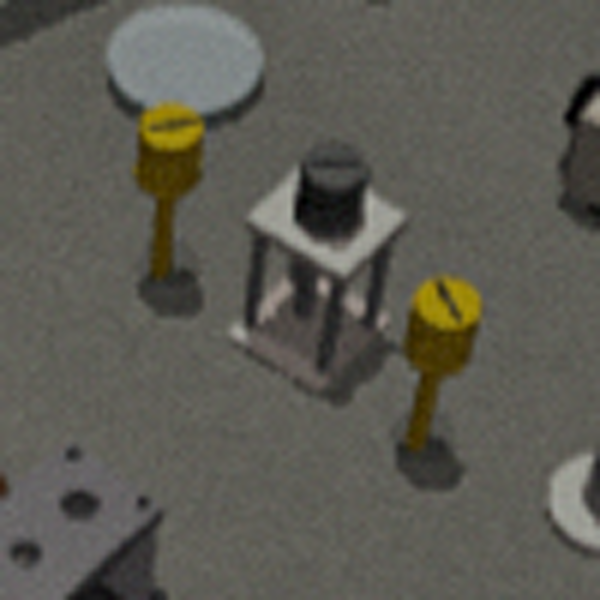

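```bash
python3 - <<'E'
from h import *
t=np.load("pics/top0.npy",allow_pickle=True).item()
f=lambda c,x,y,o,s:( o[0]+(x+.5)/s-.5, o[1]+(y+.5)/s-.5)
H=[]
for x,y in [(140,265),(248,276),(357,288),(465,299),(573,311)]:
    H.append(atz(t,*f(t,x,y,(280,170),8),0.09)); print(H[-1])
d=H[0]-H[4]; print(np.linalg.norm(d)/4, np.degrees(np.arctan2(d[1],d[0])))
print("head",atz(t,*f(t,203,324,(180,150),6),.128))
for a in [(183,305),(217,343)]: print(atz(t,*f(t,*a,(180,150),6),.128))
for a in [(165,257),(288,262),(157,393),(278,401)]: print("stand",atz(t,*f(t,*a,(180,150),6),.09))
for a in [(286,137),(235,523)]: print("yellow",atz(t,*f(t,*a,(180,150),6),.113))
s=np.load("pics/scene0.npy",allow_pickle=True).item()
for x,y in [(80,503),(25,551)]: print("sc",atz(s,*f(s,x,y,(320,90),6),.09))
print("schead",atz(s,*f(s,336,163,(320,90),6),.128))
E
```

```text
[0.54981499 0.07585824 0.09      ]
[0.54633148 0.0380741  0.09      ]
[5.42511065e-01 2.81692457e-05 9.00000000e-02]
[ 0.53904474 -0.03757369  0.09      ]
[ 0.53523912 -0.07508767  0.09      ]
0.03791200674803423 84.48441760096784
head [0.54257371 0.29921233 0.128     ]
[0.55108948 0.30863757 0.128     ]
[0.53404739 0.29253184 0.128     ]
stand [0.57637445 0.33014742 0.09      ]
stand [0.57453482 0.27198401 0.09      ]
stand [0.5125959  0.33147126 0.09      ]
stand [0.5094576  0.27449221 0.09      ]
yellow [0.63024411 0.26851701 0.113     ]
yellow [0.45312725 0.28589275 0.113     ]
sc [0.55133533 0.07793145 0.09      ]
sc [0.54713581 0.03981689 0.09      ]
schead [0.54529845 0.30445896 0.128     ]
```

View pics/sceneg2.png

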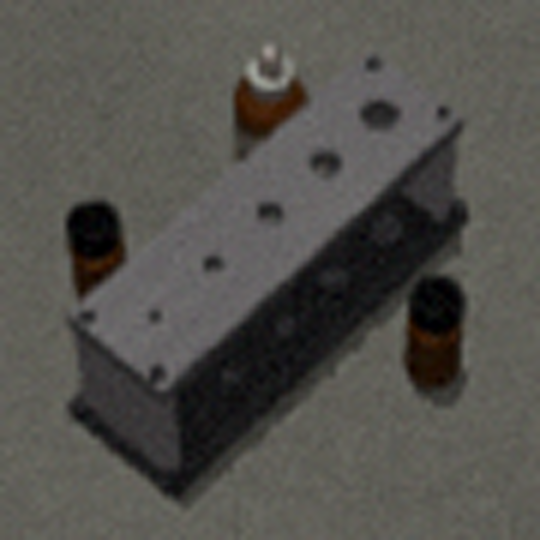

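Emit:
drive_tool(plan=[{"claw": 0,"linear": [0,0,0.5],"angular": [0,0,-5.5]},{"claw": 0,"linear": [0,0,0],"angular": [0,0,-5.4]},{"claw": 0,"linear": [-4.4,-2.6,0],"angular": [0,0,0]},{"claw": 0,"linear": [-4.4,-2.6,0],"angular": [0,0,0]},{"claw": 0,"linear": [-4.4,-2.6,0],"angular": [0,0,0]},{"claw": 0,"linear": [-4.4,-2.6,0],"angular": [0,0,0]},{"claw": 0,"linear": [-4.4,-2.6,0],"angular": [0,0,0]},{"claw": 0,"linear": [-4.4,-2.6,0],"angular": [0,0,0]},{"claw": 0,"linear": [-4.4,-2.6,0],"angular": [0,0,0]},{"claw": 0,"linear": [-4.4,-2.6,0],"angular": [0,0,0]},{"claw": 0,"linear": [-4.4,-2.6,0],"angular": [0,0,0]},{"claw": 0,"linear": [0,0,0],"angular": [0,0,0]}], newtons=20)

```text
t: 2.55
tool_pos: [0.5437, 0.3017, 0.2133]
orientation: [0.158, 3.137, -0.001]
force: [0.2, -0.1, 0.0]
opening: 0.0931
```

```bash
cat >> h.py <<'E'
def st():
    s=read_state(); Rm=R.from_rotvec(s["orientation"]).as_matrix()
    print("t",round(s["t"],2),"pos",np.round(s["tool_pos"],4),"yawy",round(np.degrees(np.arctan2(Rm[1,1],Rm[0,1])),2),"z",np.round(Rm[:,2],4),"F",np.round(s["force"],2),"op",round(s["opening"],4))
    return s,Rm
def shot(n,name="wrist",**k):
    c=read_camera(name); save(c,n+".png",**k); np.save("pics/"+n+".npy",c,allow_pickle=True); return c
E
python3 - <<'E'
from h import *
c=shot("w1"); s,Rm=st(); print(proj(c,[.543,.299,.128]), proj(c,s["tool_pos"]))
E
```

```text
t 2.6 pos [0.5422 0.3032 0.2133] yawy 84.3 z [-5.e-04 -2.e-04 -1.e+00] F [-0.93 -0.04 -0.57] op 0.093
[313.4967649  207.91398066] [318.37635941 250.10607689]
```

View pics/w1.png

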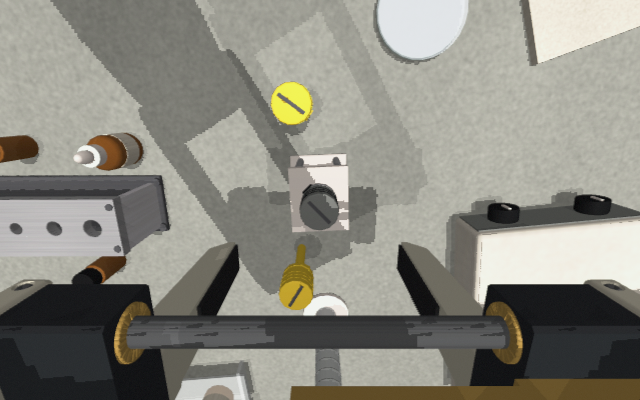

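```bash
python3 - <<'E'
from h import *
c=np.load("pics/w1.npy",allow_pickle=True).item()
save(c,"w1a.png",(280,150,360,240),8);save(c,"w1b.png",(0,190,160,270),5)
E
```

```text
(no output)
```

View pics/w1a.png

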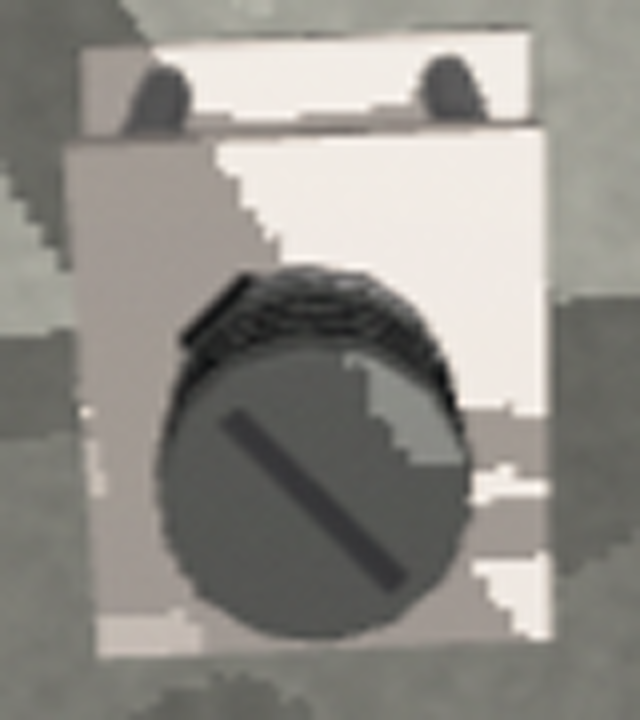

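View pics/w1b.png

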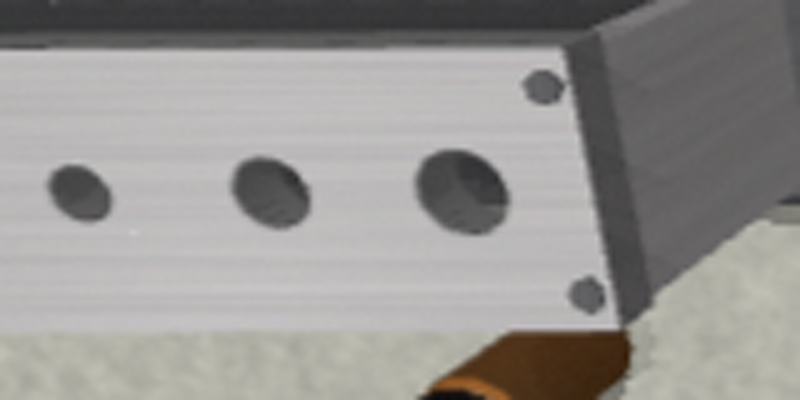

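```bash
python3 - <<'E'
from h import *
c=np.load("pics/w1.npy",allow_pickle=True).item(); s,Rm=st()
f=lambda x,y,o,s:( o[0]+(x+.5)/s-.5, o[1]+(y+.5)/s-.5)
o=(280,150)
for a in [(157,490),(470,490),(315,345),(315,640)]: print(atz(c,*f(*a,o,8),.128))
h=atz(c,*f(314,494,o,8),.128);print("head",h,"tool delta mm",1000*Rm.T@(h-s["tool_pos"]))
a=atz(c,*f(230,418,o,8),.128);b=atz(c,*f(398,582,o,8),.128);print(np.degrees(np.arctan2(*(a-b)[1::-1])))
H=[atz(c,*f(*p,(0,190),5),.09) for p in [(462,192),(271,192),(80,193)]]; print(H,[np.linalg.norm(H[i]-H[i+1]) for i in (0,1)]); d=H[0]-H[2];print(np.degrees(np.arctan2(d[1],d[0])))
E
```

```text
t 2.6 pos [0.5422 0.3032 0.2133] yawy 84.3 z [-5.e-04 -2.e-04 -1.e+00] F [-0.93 -0.04 -0.57] op 0.093
[0.54435175 0.28662451 0.128     ]
[0.54768711 0.31971996 0.128     ]
[0.53018611 0.30491651 0.128     ]
[0.5630458  0.30163103 0.128     ]
head [0.5464702  0.30318149 0.128     ] tool delta mm [-4.2702509   0.46085478 85.29284213]
-141.54248358182065
[array([0.55372003, 0.07552275, 0.09      ]), array([0.54990425, 0.03763936, 0.09      ]), array([ 5.46293726e-01, -3.35147285e-04,  9.00000000e-02])] [np.float64(0.0380750753782), np.float64(0.03814575870808119)]
84.40869850476379
```

Emit:
drive_tool(plan=[{"claw": 0,"linear": [-0.43,0.05,3.5],"angular": [0,0,0]},{"claw": 0,"linear": [0,0,3.5],"angular": [0,0,0]},{"claw": 0,"linear": [0,0,3.3],"angular": [0,0,0]},{"claw": 0.4,"linear": [0,0,1.5],"angular": [0,0,0]},{"claw": 0.55,"linear": [0,0,0],"angular": [0,0,0]},{"claw": 1,"linear": [0,0,0],"angular": [0,0,0]},{"claw": 1,"linear": [0,0,0],"angular": [0,0,0]},{"claw": 1,"linear": [0,0,0],"angular": [0,0,0]}], newtons=20)

```text
t: 3.6
tool_pos: [0.5463, 0.3048, 0.0968]
orientation: [0.152, 3.136, 0.001]
force: [-0.4, 0.0, 0.2]
opening: 0.0475
```

```bash
python3 - <<'E'
from h import *
c=shot("w2"); s,Rm=st()
E
```

```text
t 3.65 pos [0.5461 0.3047 0.0965] yawy 84.46 z [ 1.1e-03  5.0e-04 -1.0e+00] F [ 0.25 -0.89  0.05] op 0.044
```

View pics/w2.png

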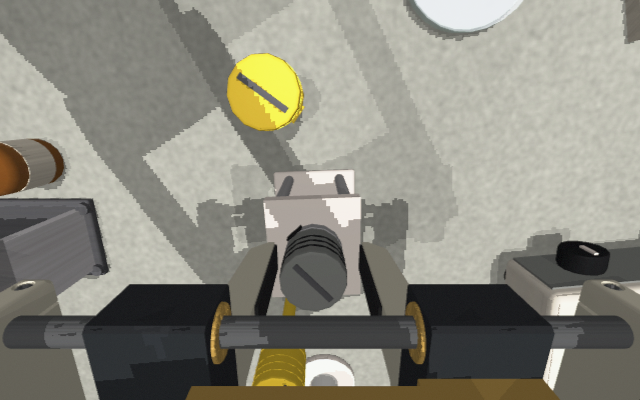

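Emit:
drive_tool(plan=[{"claw": 1,"linear": [0,0,0],"angular": [0,0,0]},{"claw": 1,"linear": [0,0,0],"angular": [0,0,0]},{"claw": 1,"linear": [0,0,0],"angular": [0,0,0]},{"claw": 1,"linear": [0,0,0],"angular": [0,0,0]}], newtons=40)

```text
t: 4.15
tool_pos: [0.5458, 0.3044, 0.096]
orientation: [0.152, 3.137, 0.0]
force: [-0.4, -2.0, 3.9]
opening: 0.0335
```

```bash
python3 - <<'E'
from h import *
c=shot("w3",crop=(240,180,400,300),s=5); s,Rm=st()
E
```

```text
t 4.2 pos [0.5458 0.3044 0.0959] yawy 84.46 z [ 4.e-04 -0.e+00 -1.e+00] F [-1.05 -1.94  4.01] op 0.0337
```

View pics/w3.png

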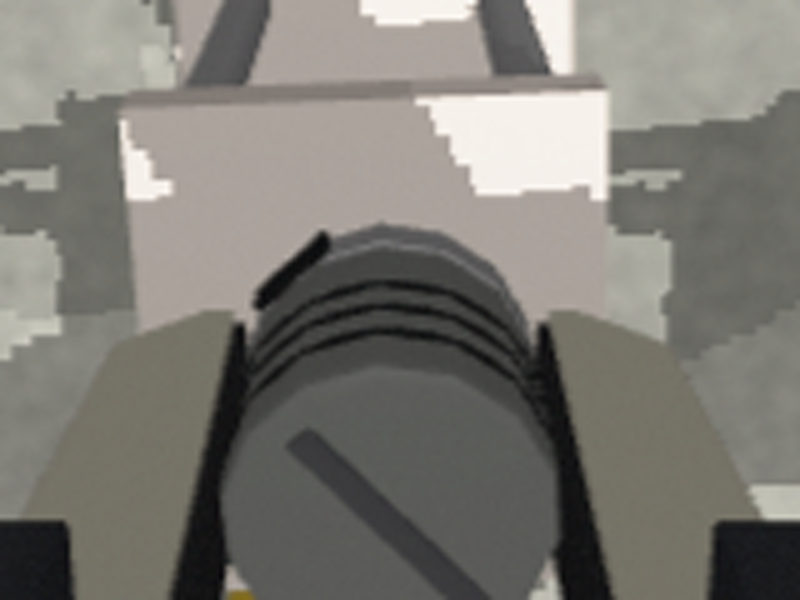

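Emit:
drive_tool(plan=[{"claw": 1,"linear": [0,0,-2],"angular": [0,0,0]},{"claw": 1,"linear": [0,0,-4],"angular": [0,0,0]},{"claw": 1,"linear": [0,0,-4],"angular": [0,0,0]},{"claw": 1,"linear": [0,0,-1],"angular": [0,0,0]},{"claw": 1,"linear": [0,0,0],"angular": [0,0,0]}])

```text
t: 4.82
tool_pos: [0.5459, 0.3047, 0.206]
orientation: [0.151, 3.137, 0.001]
force: [-0.0, 0.1, -2.2]
opening: 0.0335
```

```bash
python3 - <<'E'
from h import *
c=shot("w4"); s,Rm=st()
E
```

```text
t 4.88 pos [0.5451 0.3043 0.2044] yawy 84.47 z [-1.4e-03 -5.0e-04 -1.0e+00] F [-0.42 -0.1  -1.58] op 0.0333
```

View pics/w4.png

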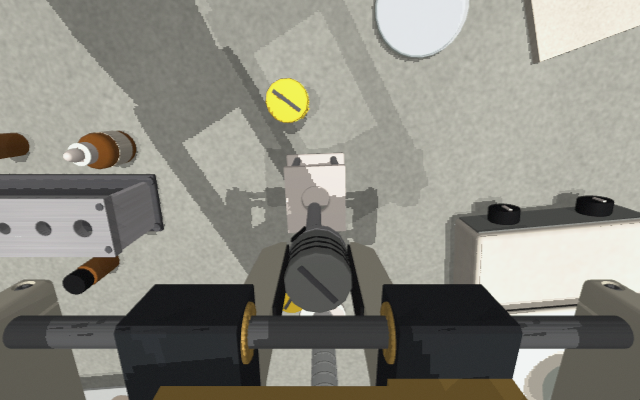

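```bash
python3 - <<'E'
from h import *
c=np.load("pics/w4.npy",allow_pickle=True).item()
save(c,"w4a.png",(280,170,360,270),7)
s,Rm=st()
# predicted silhouettes: foot circle, tool frame
T=s["tool_pos"]
for r in (5.5,7):
  for off in np.arange(-5,6,2.5):
    g=np.array([np.cos(np.radians(38.5)),np.sin(np.radians(38.5)),0])*off/1000
    print(r,off,[np.round(proj(c,T+g+np.array([0,0,-.081])+Rm@(np.array(k)*r/1000)),1).tolist() for k in [(0,-1,0),(0,1,0),(-1,0,0),(1,0,0)]])
E
```

```text
t 4.88 pos [0.5451 0.3043 0.2044] yawy 84.47 z [-1.4e-03 -5.0e-04 -1.0e+00] F [-0.42 -0.1  -1.58] op 0.0333
5.5 -5.0 [[305.4, 204.4], [318.5, 204.4], [312.0, 210.6], [311.9, 198.1]]
5.5 -2.5 [[307.5, 206.4], [320.6, 206.4], [314.1, 212.7], [314.0, 200.1]]
5.5 0.0 [[309.6, 208.5], [322.7, 208.5], [316.1, 214.7], [316.1, 202.2]]
5.5 2.5 [[311.6, 210.5], [324.7, 210.5], [318.2, 216.7], [318.2, 204.3]]
5.5 5.0 [[313.7, 212.5], [326.8, 212.5], [320.2, 218.7], [320.3, 206.3]]
7 -5.0 [[303.6, 204.4], [320.3, 204.4], [312.0, 212.3], [311.9, 196.3]]
7 -2.5 [[305.7, 206.4], [322.4, 206.4], [314.1, 214.3], [314.0, 198.4]]
7 0.0 [[307.8, 208.5], [324.5, 208.5], [316.1, 216.4], [316.1, 200.5]]
7 2.5 [[309.9, 210.5], [326.5, 210.5], [318.2, 218.4], [318.2, 202.5]]
7 5.0 [[311.9, 212.5], [328.5, 212.5], [320.2, 220.4], [320.3, 204.6]]
```

View pics/w4a.png

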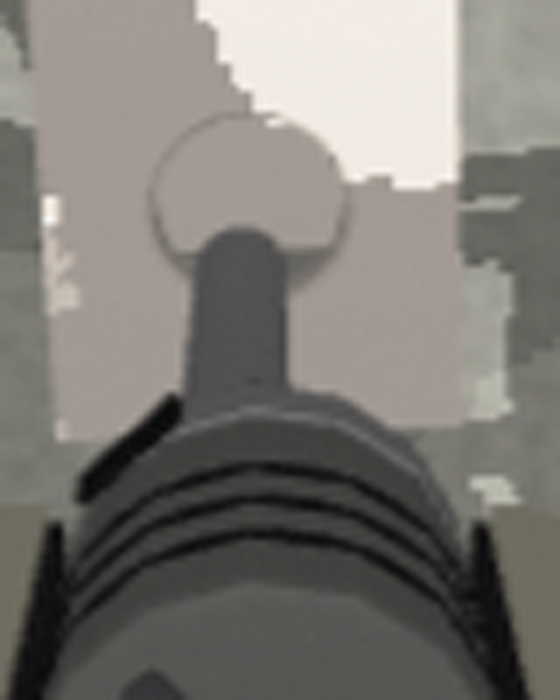

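Emit:
drive_tool(plan=[{"claw": 1,"linear": [-0.6,-4.5,0],"angular": [0,0,0]},{"claw": 1,"linear": [-0.6,-4.5,0],"angular": [0,0,0]},{"claw": 1,"linear": [-0.6,-4.5,0],"angular": [0,0,0]},{"claw": 1,"linear": [-0.6,-4.5,0],"angular": [0,0,0]},{"claw": 1,"linear": [-0.6,-4.5,0],"angular": [0,0,0]},{"claw": 1,"linear": [0,0,1],"angular": [0,0,0]},{"claw": 1,"linear": [0,0,1],"angular": [0,0,0]},{"claw": 1,"linear": [0,0,0],"angular": [0,0,0]},{"claw": 1,"linear": [0,0,0],"angular": [0,0,0]}])

```text
t: 6.0
tool_pos: [0.5536, 0.0787, 0.1853]
orientation: [-0.149, -3.137, -0.0]
force: [-0.5, 0.2, -1.2]
opening: 0.0336
```

```bash
python3 - <<'E'
from h import *
c=shot("w5"); s,Rm=st(); save(c,"w5a.png",(260,150,390,270),6)
E
```

```text
t 6.05 pos [0.5538 0.0785 0.1857] yawy 84.55 z [ 0.  0. -1.] F [ 0.46 -0.91 -2.09] op 0.0334
```

View pics/w5.png

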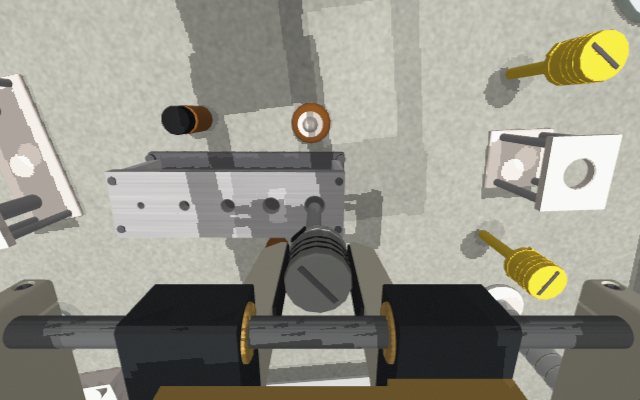

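View pics/w5a.png

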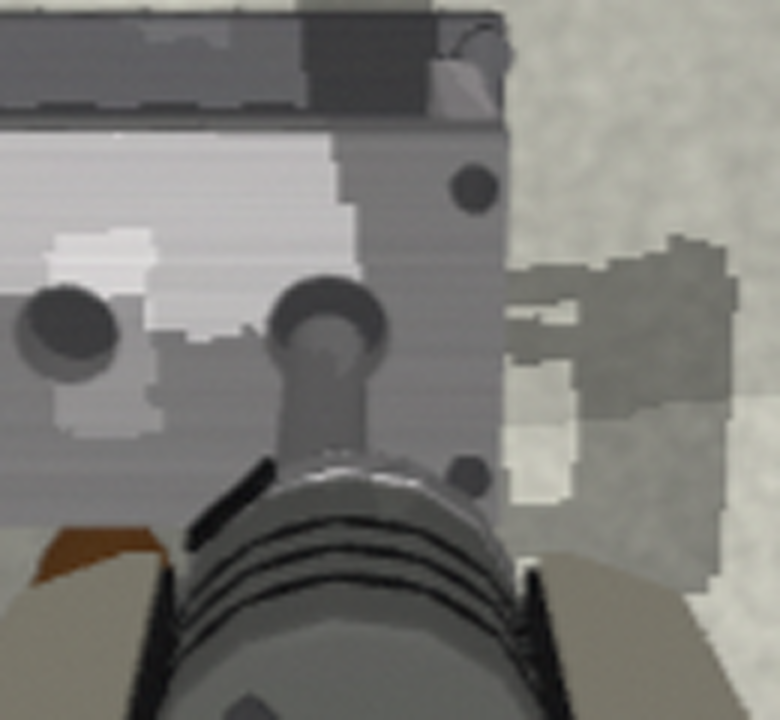

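```bash
python3 - <<'E'
from h import *
c=np.load("pics/w5.npy",allow_pickle=True).item()
p=c["pixels"][188:232,295:335]; p=np.clip(p.astype(float)*2.2-60,0,255).astype(np.uint8)
cv2.imwrite("pics/w5b.png",cv2.resize(p,None,fx=13,fy=13,interpolation=cv2.INTER_NEAREST)[:,:,::-1])
s,Rm=st();T=np.array([.5538,.0786,.1857])
for r in (4.7,5.5):print([np.round(proj(c,T+np.array([0,0,-.081])+Rm@(np.array(k)*r/1000)),1).tolist() for k in [(0,-1,0),(0,1,0),(-1,0,0),(1,0,0)]])
h=np.array([.5537,.0755,.09])
print([np.round(proj(c,h+Rm@(np.array(k)*9/1000)),1).tolist() for k in [(0,-1,0),(0,1,0),(-1,0,0),(1,0,0)]])
E
```

```text
t 6.05 pos [0.5538 0.0785 0.1857] yawy 84.55 z [ 0.  0. -1.] F [ 0.46 -0.91 -2.09] op 0.0334
[[311.0, 210.5], [322.3, 210.5], [316.6, 215.8], [316.6, 205.1]]
[[310.0, 210.5], [323.2, 210.5], [316.6, 216.7], [316.6, 204.2]]
[[302.9, 205.5], [323.4, 205.5], [313.2, 215.2], [313.1, 195.6]]
```

View pics/w5b.png

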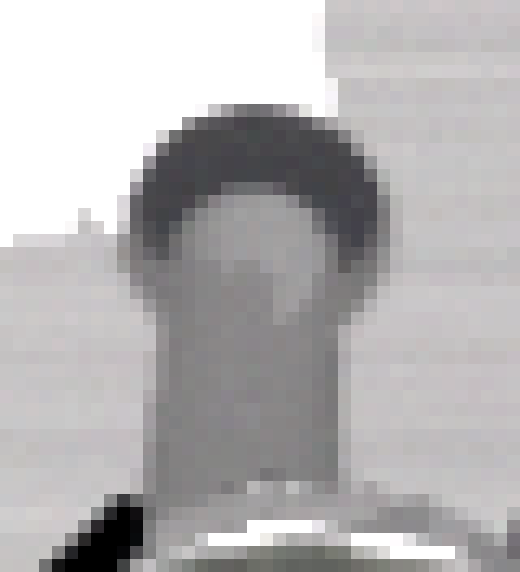

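```bash
python3 - <<'E'
from h import *
c=np.load("pics/w5.npy",allow_pickle=True).item(); s,Rm=st()
h=atz(c,314.9,205.8,.09); f=atz(c,314.4,207.7,.1047); print(h,f,1000*Rm.T@(h-f),1000*Rm.T@(f-s["tool_pos"]))
E
```

```text
t 6.05 pos [0.5538 0.0785 0.1857] yawy 84.55 z [ 0.  0. -1.] F [ 0.46 -0.91 -2.09] op 0.0334
[0.55410812 0.07699095 0.09      ] [0.55120083 0.0769908  0.1047    ] [-2.89381742  0.27585819 14.70007088] [ 2.45425992 -1.79247986 81.00420119]
```

Emit:
drive_tool(plan=[{"claw": 1,"linear": [-0.29,0.03,0.5],"angular": [0,0,0]},{"claw": 1,"linear": [0,0,0.5],"angular": [0,0,0]},{"claw": 1,"linear": [0,0,0.3],"angular": [0,0,0]},{"claw": 1,"linear": [0,0,0.3],"angular": [0,0,0]},{"claw": 1,"linear": [0,0,0.3],"angular": [0,0,0]}])

```text
t: 6.68
tool_pos: [0.5567, 0.0776, 0.1665]
orientation: [0.152, 3.138, 0.0]
force: [-0.2, 0.0, -0.8]
opening: 0.0336
```

```bash
python3 - <<'E'
from h import *
s,Rm=st()
E
```

```text
t 6.67 pos [0.5567 0.0776 0.1665] yawy 84.46 z [ 0.  0. -1.] F [-0.24  0.04 -0.82] op 0.0336
```

Emit:
drive_tool(plan=[{"claw": 1,"linear": [0,0,0.7],"angular": [0,0,0]},{"claw": 1,"linear": [0,0,0.7],"angular": [0,0,0]},{"claw": 1,"linear": [0,0,0.7],"angular": [0,0,0]},{"claw": 1,"linear": [0,0,0],"angular": [0,0,0]}])

```text
t: 7.18
tool_pos: [0.5561, 0.0776, 0.1446]
orientation: [-0.152, -3.136, 0.0]
force: [-0.4, -0.8, -1.1]
opening: 0.0332
```

```bash
python3 - <<'E'
from h import *
s,Rm=st(); c=shot("w6",crop=(260,150,390,270),s=6); s,Rm=st()
E
```

```text
t 7.17 pos [0.5561 0.0776 0.1446] yawy 84.47 z [-1.7e-03 -1.0e-04 -1.0e+00] F [-0.35 -0.76 -1.13] op 0.0332
t 7.22 pos [0.5564 0.0777 0.1452] yawy 84.47 z [-9.e-04 -0.e+00 -1.e+00] F [-0.03 -0.51 -0.39] op 0.0334
```

View pics/w6.png

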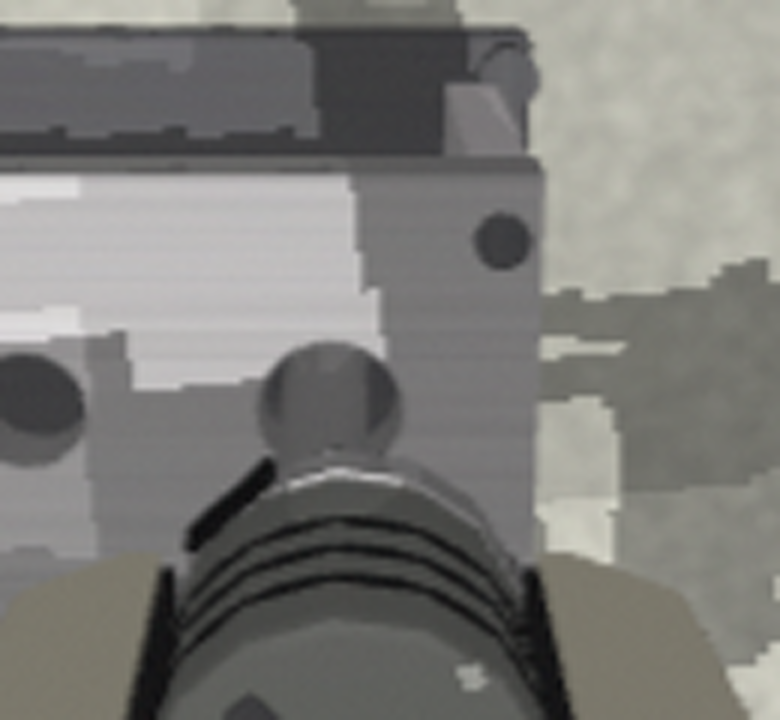

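Emit:
drive_tool(plan=[{"claw": 1,"linear": [0,0,-2],"angular": [0,0,0]},{"claw": 1,"linear": [0,0,-1.7],"angular": [0,0,0]},{"claw": 1,"linear": [0,-1.9,0],"angular": [0,0,0]},{"claw": 1,"linear": [0,-1.87,0],"angular": [0,0,0]},{"claw": 1,"linear": [0,0,0],"angular": [0,0,0]},{"claw": 1,"linear": [0,0,0],"angular": [0,0,0]},{"claw": 1,"linear": [0,0,0],"angular": [0,0,0]}])

```text
t: 8.1
tool_pos: [0.5529, 0.0404, 0.1823]
orientation: [-0.151, -3.137, -0.0]
force: [-0.3, -0.7, -2.1]
opening: 0.0334
```

```bash
python3 - <<'E'
from h import *
s,Rm=st();c=shot("w7"); s,Rm=st(); save(c,"w7a.png",(260,160,390,250),6)
p=c["pixels"][184:228,295:335]; p=np.clip(p.astype(float)*2.2-60,0,255).astype(np.uint8)
cv2.imwrite("pics/w7b.png",cv2.resize(p,None,fx=13,fy=13,interpolation=cv2.INTER_NEAREST)[:,:,::-1])
E
```

```text
t 8.1 pos [0.5529 0.0404 0.1823] yawy 84.47 z [-6.e-04  2.e-04 -1.e+00] F [-0.3  -0.72 -2.14] op 0.0334
t 8.15 pos [0.5529 0.0405 0.1823] yawy 84.49 z [-5.e-04  1.e-04 -1.e+00] F [-0.62  0.15 -1.19] op 0.0336
```

View pics/w7b.png

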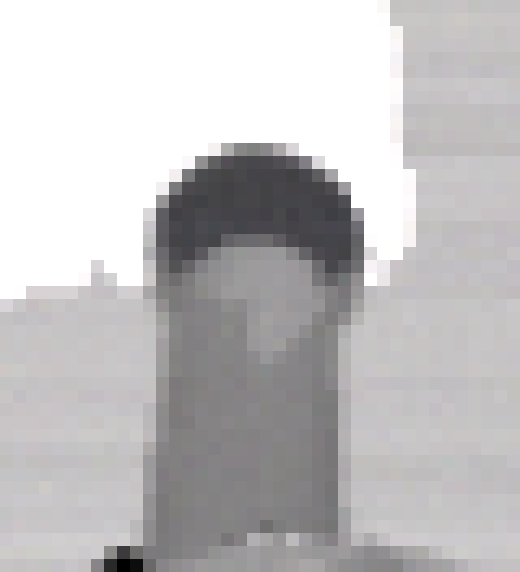

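View pics/w7a.png

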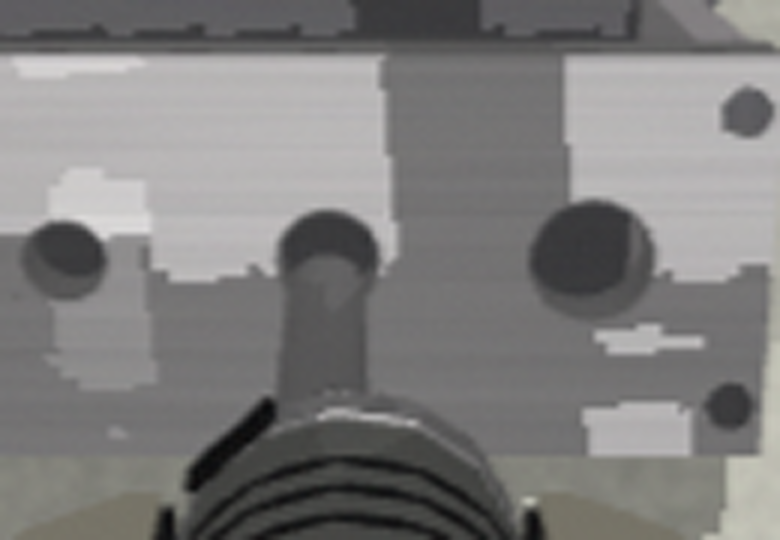

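```bash
python3 - <<'E'
from h import *
c=np.load("pics/w7.npy",allow_pickle=True).item(); s,Rm=st()
z=s["tool_pos"][2]-.081
h=atz(c,314.9,203.3,.09); f=atz(c,314.4,207.6,z); print(h,f,1000*Rm.T@(h-f))
ff=lambda x,y:(260+(x+.5)/6-.5,160+(y+.5)/6-.5)
for a in [(592,259),(64,260.5)]: print(atz(c,*ff(*a),.09)-h)
E
```

```text
t 8.15 pos [0.5529 0.0405 0.1823] yawy 84.49 z [-5.e-04  1.e-04 -1.e+00] F [-0.62  0.15 -1.19] op 0.0336
[0.55025167 0.03904146 0.09      ] [0.55055093 0.03869439 0.10133328] [ 0.32546127  0.31606711 11.33346807]
[0.00311769 0.03744831 0.        ]
[-0.00399257 -0.03850341  0.        ]
```

Emit:
drive_tool(plan=[{"claw": 1,"linear": [0.03,0.03,0.5],"angular": [0,0,0]},{"claw": 1,"linear": [0,0,0.4],"angular": [0,0,0]},{"claw": 1,"linear": [0,0,0.3],"angular": [0,0,0]},{"claw": 1,"linear": [0,0,0.3],"angular": [0,0,0]},{"claw": 1,"linear": [0,0,0.2],"angular": [0,0,0]}])

```text
t: 8.78
tool_pos: [0.5528, 0.0405, 0.1654]
orientation: [-0.152, -3.138, 0.0]
force: [-0.8, -0.4, -1.4]
opening: 0.0334
```

```bash
python3 - <<'E'
from h import *
s,Rm=st()
E
```

```text
t 8.78 pos [0.5528 0.0405 0.1654] yawy 84.47 z [-2.e-04 -0.e+00 -1.e+00] F [-0.76 -0.43 -1.38] op 0.0334
```

In the 15 mm hole without resistance; continue down.

Emit:
drive_tool(plan=[{"claw": 1,"linear": [0,0,0.7],"angular": [0,0,0]},{"claw": 1,"linear": [0,0,0.7],"angular": [0,0,0]},{"claw": 1,"linear": [0,0,0.6],"angular": [0,0,0]},{"claw": 1,"linear": [0,0,0],"angular": [0,0,0]},{"claw": 1,"linear": [0,0,0],"angular": [0,0,0]}])

```text
t: 9.4
tool_pos: [0.5529, 0.0405, 0.1457]
orientation: [0.152, 3.138, -0.0]
force: [-0.2, 0.3, -2.5]
opening: 0.0335
```

```bash
python3 - <<'E'
from h import *
s,Rm=st();c=shot("w8"); 
p=c["pixels"][190:240,290:340]; p=np.clip(p.astype(float)*2.2-60,0,255).astype(np.uint8)
cv2.imwrite("pics/w8b.png",cv2.resize(p,None,fx=12,fy=12,interpolation=cv2.INTER_NEAREST)[:,:,::-1])
E
```

```text
t 9.4 pos [0.5529 0.0405 0.1457] yawy 84.47 z [ 1.e-04 -0.e+00 -1.e+00] F [-0.15  0.3  -2.5 ] op 0.0335
```

View pics/w8b.png

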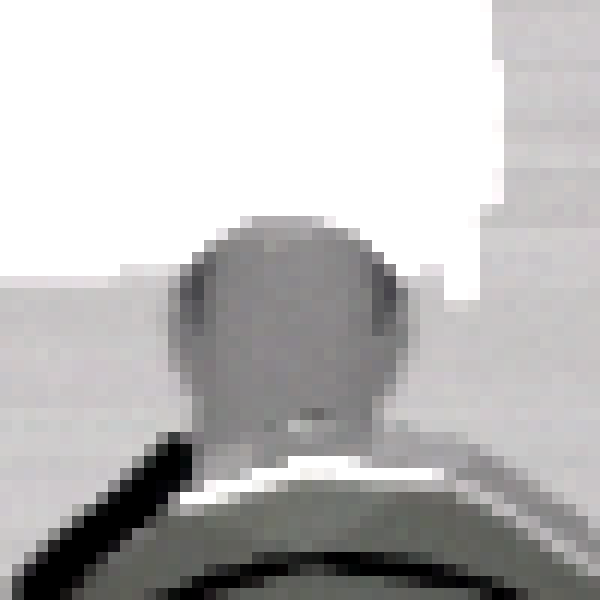

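Emit:
drive_tool(plan=[{"claw": 1,"linear": [0.13,0,0],"angular": [0,0,0]},{"claw": 1,"linear": [0,0,0],"angular": [0,0,0]},{"claw": 1,"linear": [0,0,0],"angular": [0,0,0]}])

```text
t: 9.82
tool_pos: [0.5516, 0.0406, 0.1458]
orientation: [0.152, 3.138, 0.0]
force: [-0.4, 0.3, -1.7]
opening: 0.0333
```

Emit:
drive_tool(plan=[{"claw": 1,"linear": [0.05,0,0],"angular": [0,0,0]},{"claw": 1,"linear": [0,0,0],"angular": [0,0,0]},{"claw": 1,"linear": [0,0,0],"angular": [0,0,0]}])

```text
t: 10.2
tool_pos: [0.551, 0.0406, 0.1456]
orientation: [0.152, 3.138, -0.0]
force: [0.3, -0.8, -1.4]
opening: 0.0337
```

Emit:
drive_tool(plan=[{"claw": 1,"linear": [0.03,0,0],"angular": [0,0,0]},{"claw": 1,"linear": [0,0,0],"angular": [0,0,0]},{"claw": 1,"linear": [0,0,0],"angular": [0,0,0]}])

```text
t: 10.58
tool_pos: [0.5507, 0.0407, 0.1456]
orientation: [0.152, 3.138, -0.0]
force: [-0.3, -0.9, -0.9]
opening: 0.0338
```

Emit:
drive_tool(plan=[{"claw": 1,"linear": [0.03,0,0],"angular": [0,0,0]},{"claw": 1,"linear": [0,0,0],"angular": [0,0,0]},{"claw": 1,"linear": [0,0,0],"angular": [0,0,0]}])

```text
t: 10.95
tool_pos: [0.5504, 0.0407, 0.1456]
orientation: [-0.152, -3.138, 0.0]
force: [0.3, -0.5, -2.0]
opening: 0.0336
```

Emit:
drive_tool(plan=[{"claw": 1,"linear": [0.03,0,0],"angular": [0,0,0]},{"claw": 1,"linear": [0,0,0],"angular": [0,0,0]},{"claw": 1,"linear": [0,0,0],"angular": [0,0,0]}])

```text
t: 11.32
tool_pos: [0.5501, 0.0407, 0.1456]
orientation: [0.152, 3.138, -0.0]
force: [-0.1, -0.5, -1.7]
opening: 0.0338
```

Emit:
drive_tool(plan=[{"claw": 1,"linear": [0.03,0,0],"angular": [0,0,0]},{"claw": 1,"linear": [0,0,0],"angular": [0,0,0]},{"claw": 1,"linear": [0,0,0],"angular": [0,0,0]}])

```text
t: 11.7
tool_pos: [0.5499, 0.0407, 0.1457]
orientation: [0.152, 3.138, -0.0]
force: [0.9, -0.4, -1.8]
opening: 0.0334
```

```bash
python3 - <<'E'
from h import *
s,Rm=st();c=shot("w9"); print(proj(c,[.5503,.0390,.09]))
p=c["pixels"][185:235,290:340]; p=np.clip(p.astype(float)*2.2-60,0,255).astype(np.uint8)
cv2.imwrite("pics/w9b.png",cv2.resize(p,None,fx=12,fy=12,interpolation=cv2.INTER_NEAREST)[:,:,::-1])
c=shot("sc9","scene",crop=(270,100,380,210),s=5)
E
```

```text
t 11.7 pos [0.5499 0.0407 0.1457] yawy 84.46 z [ 1.e-04 -0.e+00 -1.e+00] F [ 0.89 -0.36 -1.79] op 0.0334
[314.29340289 221.01045104]
```

View pics/w9b.png

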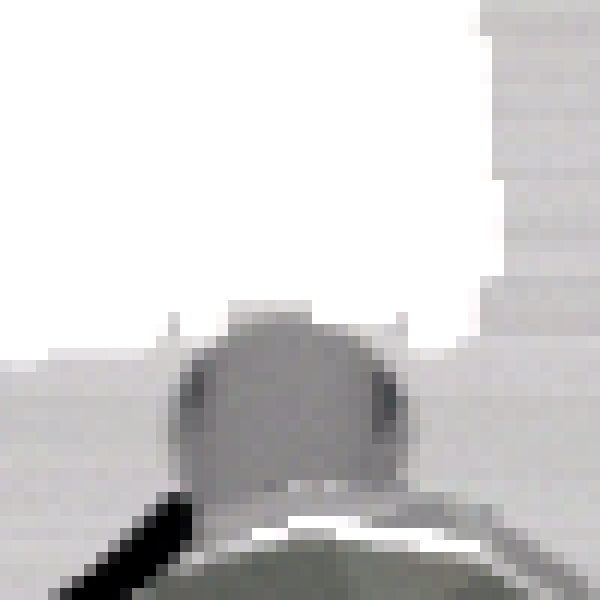

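View pics/sc9.png

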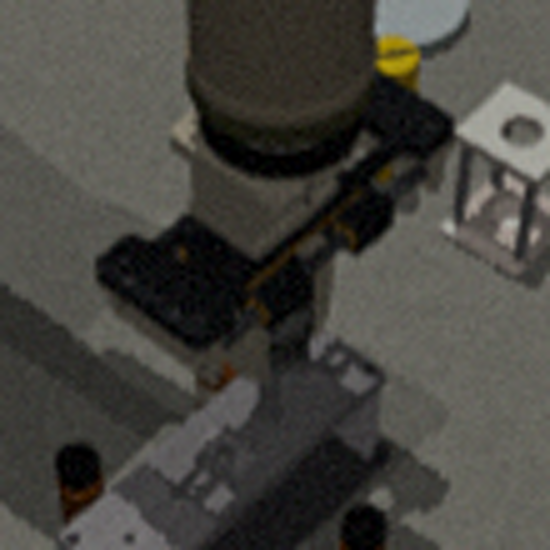

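Emit:
drive_tool(plan=[{"claw": 1,"linear": [0.04,0,0],"angular": [0,0,0]},{"claw": 1,"linear": [0,0,0],"angular": [0,0,0]},{"claw": 1,"linear": [0,0,0],"angular": [0,0,0]}])

```text
t: 12.18
tool_pos: [0.5496, 0.0408, 0.1457]
orientation: [0.152, 3.138, -0.0]
force: [1.4, -0.2, -3.0]
opening: 0.0335
```

```bash
python3 - <<'E'
from h import *
for i in range(3):
    s,Rm=st();print(np.round(s["wrist_torque"],3)); read_camera("wrist")
E
```

```text
t 12.18 pos [0.5496 0.0408 0.1457] yawy 84.47 z [ 4.e-04 -0.e+00 -1.e+00] F [ 1.45 -0.16 -3.05] op 0.0335
[-0.057 -0.457  0.016]
t 12.22 pos [0.5496 0.0408 0.1457] yawy 84.47 z [ 4.e-04 -0.e+00 -1.e+00] F [ 2.18 -0.04 -2.18] op 0.0336
[ 0.023 -0.419  0.049]
t 12.28 pos [0.5496 0.0408 0.1457] yawy 84.47 z [ 4.e-04 -1.e-04 -1.e+00] F [ 1.73 -0.11 -2.29] op 0.0335
[-0.052 -0.441 -0.004]
```

Emit:
drive_tool(plan=[{"claw": 1,"linear": [-0.34,0,0],"angular": [0,0,0]},{"claw": 1,"linear": [0,0,0],"angular": [0,0,0]},{"claw": 1,"linear": [0,0,0],"angular": [0,0,0]}])

```text
t: 12.7
tool_pos: [0.5527, 0.0405, 0.1455]
orientation: [-0.152, -3.137, 0.0]
force: [-0.6, -0.3, -1.7]
opening: 0.0332
```

```bash
python3 - <<'E'
from h import *
s,Rm=st();print(np.round(s["wrist_torque"],3))
E
```

```text
t 12.7 pos [0.5527 0.0405 0.1455] yawy 84.47 z [-5.e-04 -0.e+00 -1.e+00] F [-0.6  -0.27 -1.67] op 0.0332
[ 0.039 -0.018  0.077]
```

Emit:
drive_tool(plan=[{"claw": 1,"linear": [-0.05,0,0],"angular": [0,0,0]},{"claw": 1,"linear": [0,0,0],"angular": [0,0,0]},{"claw": 1,"linear": [0,0,0],"angular": [0,0,0]}])

```text
t: 13.08
tool_pos: [0.5533, 0.0404, 0.1456]
orientation: [-0.152, -3.138, 0.0]
force: [1.1, -0.6, -2.2]
opening: 0.0336
```

```bash
python3 - <<'E'
from h import *
s,Rm=st();print(np.round(s["wrist_torque"],3))
E
```

```text
t 13.07 pos [0.5533 0.0404 0.1456] yawy 84.47 z [-0. -0. -1.] F [ 1.14 -0.58 -2.23] op 0.0336
[ 0.003 -0.026  0.012]
```

Emit:
drive_tool(plan=[{"claw": 1,"linear": [-0.04,0,0],"angular": [0,0,0]},{"claw": 1,"linear": [0,0,0],"angular": [0,0,0]},{"claw": 1,"linear": [0,0,0],"angular": [0,0,0]}])

```text
t: 13.45
tool_pos: [0.5537, 0.0404, 0.1456]
orientation: [-0.152, -3.138, -0.0]
force: [-0.0, -0.4, -1.3]
opening: 0.0334
```

```bash
python3 - <<'E'
from h import *
s,Rm=st();print(np.round(s["wrist_torque"],3))
E
```

```text
t 13.45 pos [0.5537 0.0404 0.1456] yawy 84.47 z [-0.  0. -1.] F [-0.04 -0.36 -1.29] op 0.0334
[ 0.034 -0.057 -0.01 ]
```

Emit:
drive_tool(plan=[{"claw": 1,"linear": [-0.04,0,0],"angular": [0,0,0]},{"claw": 1,"linear": [0,0,0],"angular": [0,0,0]},{"claw": 1,"linear": [0,0,0],"angular": [0,0,0]}])

```text
t: 13.82
tool_pos: [0.5541, 0.0404, 0.1456]
orientation: [-0.152, -3.138, -0.0]
force: [1.1, -0.1, -2.1]
opening: 0.0332
```

```bash
python3 - <<'E'
from h import *
s,Rm=st();print(np.round(s["wrist_torque"],3))
E
```

```text
t 13.82 pos [0.5541 0.0404 0.1456] yawy 84.47 z [-1.e-04  0.e+00 -1.e+00] F [ 1.11 -0.11 -2.09] op 0.0332
[0.066 0.011 0.01 ]
```

Emit:
drive_tool(plan=[{"claw": 1,"linear": [-0.04,0,0],"angular": [0,0,0]},{"claw": 1,"linear": [0,0,0],"angular": [0,0,0]},{"claw": 1,"linear": [0,0,0],"angular": [0,0,0]}])

```text
t: 14.2
tool_pos: [0.5545, 0.0403, 0.1456]
orientation: [-0.152, -3.138, -0.0]
force: [0.9, 1.5, -1.0]
opening: 0.0334
```

```bash
python3 - <<'E'
from h import *
s,Rm=st();print(np.round(s["wrist_torque"],3))
E
```

```text
t 14.2 pos [0.5545 0.0403 0.1456] yawy 84.47 z [-0.  0. -1.] F [ 0.92  1.53 -1.  ] op 0.0334
[ 0.021  0.007 -0.012]
```

Emit:
drive_tool(plan=[{"claw": 1,"linear": [-0.05,0,0],"angular": [0,0,0]},{"claw": 1,"linear": [0,0,0],"angular": [0,0,0]},{"claw": 1,"linear": [0,0,0],"angular": [0,0,0]}])

```text
t: 14.58
tool_pos: [0.5549, 0.0403, 0.1456]
orientation: [-0.152, -3.138, -0.0]
force: [-1.0, -0.5, -1.0]
opening: 0.0336
```

```bash
python3 - <<'E'
from h import *
s,Rm=st();print(np.round(s["wrist_torque"],3))
c=shot("w10"); 
p=c["pixels"][185:245,290:340]; p=np.clip(p.astype(float)*2.2-60,0,255).astype(np.uint8)
cv2.imwrite("pics/w10b.png",cv2.resize(p,None,fx=10,fy=10,interpolation=cv2.INTER_NEAREST)[:,:,::-1])
s,Rm=st();print(np.round(s["wrist_torque"],3))
E
```

```text
t 14.57 pos [0.5549 0.0403 0.1456] yawy 84.47 z [-4.e-04  0.e+00 -1.e+00] F [-1.01 -0.51 -0.96] op 0.0336
[ 0.034  0.29  -0.013]
t 14.62 pos [0.5549 0.0403 0.1456] yawy 84.47 z [-3.e-04 -0.e+00 -1.e+00] F [-0.7   0.54 -0.25] op 0.0331
[ 0.062  0.313 -0.02 ]
```

View pics/w10b.png

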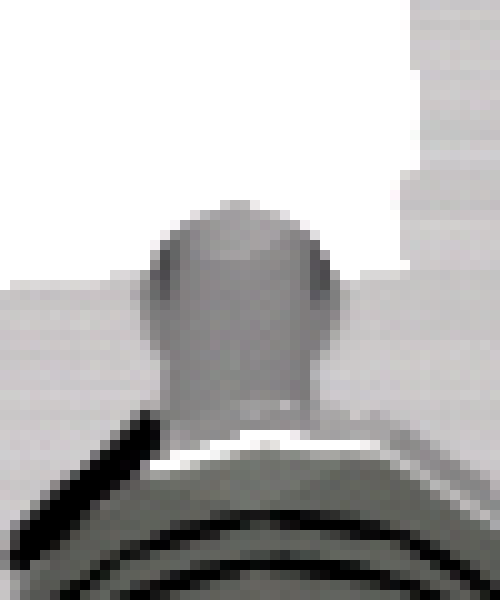

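Emit:
drive_tool(plan=[{"claw": 1,"linear": [0.25,0,0],"angular": [0,0,0]},{"claw": 1,"linear": [0,0,-1.8],"angular": [0,0,0]},{"claw": 1,"linear": [0,0,-1.9],"angular": [0,0,0]},{"claw": 1,"linear": [0,-1.9,0],"angular": [0,0,0]},{"claw": 1,"linear": [0,-1.9,0],"angular": [0,0,0]},{"claw": 1,"linear": [0,0,0],"angular": [0,0,0]},{"claw": 1,"linear": [0,0,0],"angular": [0,0,0]},{"claw": 1,"linear": [0,0,0],"angular": [0,0,0]},{"claw": 1,"linear": [0,0,0],"angular": [0,0,0]}])

```text
t: 15.75
tool_pos: [0.5488, 0.003, 0.1824]
orientation: [-0.151, -3.138, -0.0]
force: [-0.3, 0.1, -1.2]
opening: 0.0332
```

```bash
python3 - <<'E'
from h import *
s,Rm=st();c=shot("w11"); s,Rm=st(); save(c,"w11a.png",(260,160,390,250),6)
p=c["pixels"][184:228,295:335]; p=np.clip(p.astype(float)*2.2-60,0,255).astype(np.uint8)
cv2.imwrite("pics/w11b.png",cv2.resize(p,None,fx=13,fy=13,interpolation=cv2.INTER_NEAREST)[:,:,::-1])
E
```

```text
t 15.75 pos [0.5488 0.003  0.1824] yawy 84.5 z [-3.e-04  1.e-04 -1.e+00] F [-0.31  0.1  -1.18] op 0.0332
t 15.8 pos [0.5488 0.003  0.1825] yawy 84.5 z [-2.e-04  1.e-04 -1.e+00] F [-0.35  0.74 -1.51] op 0.0336
```

View pics/w11b.png

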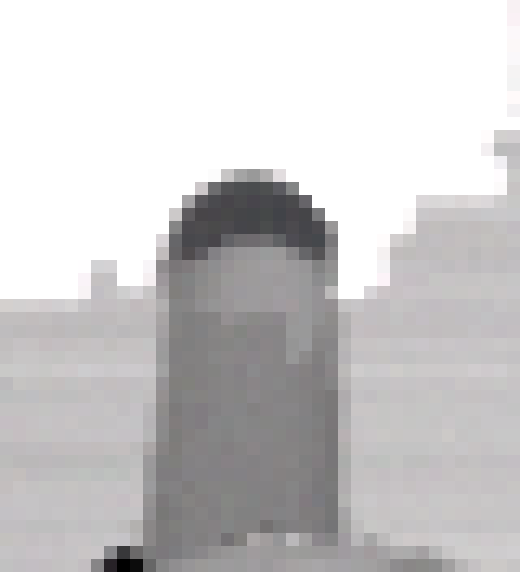

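View pics/w11a.png

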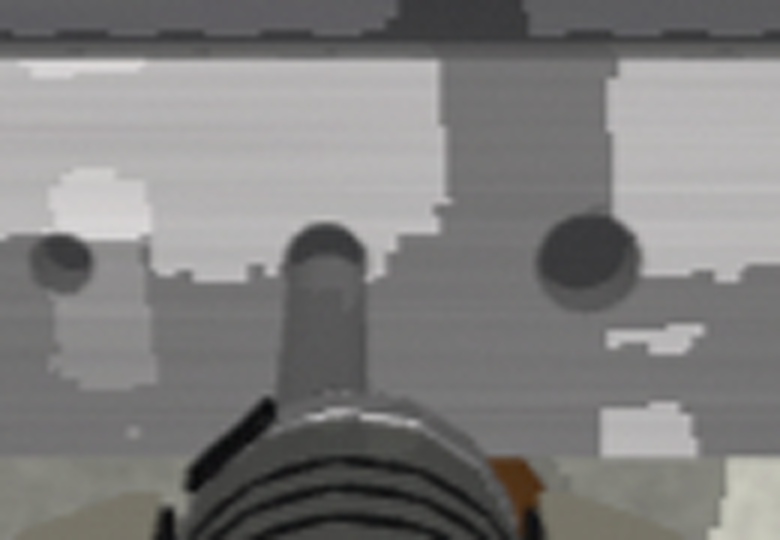

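Emit:
drive_tool(plan=[{"claw": 1,"linear": [0,0,0.5],"angular": [0,0,0]},{"claw": 1,"linear": [0,0,0.4],"angular": [0,0,0]},{"claw": 1,"linear": [0,0,0.15],"angular": [0,0,0]},{"claw": 1,"linear": [0,0,0.15],"angular": [0,0,0]},{"claw": 1,"linear": [0,0,0],"angular": [0,0,0]}])

```text
t: 16.42
tool_pos: [0.5488, 0.0027, 0.1705]
orientation: [-0.152, -3.138, -0.0]
force: [0.0, 0.7, -0.9]
opening: 0.0335
```

```bash
python3 - <<'E'
from h import *
s,Rm=st();print(np.round(s["wrist_torque"],3))
E
```

```text
t 16.43 pos [0.5488 0.0027 0.1705] yawy 84.47 z [-1.e-04  0.e+00 -1.e+00] F [ 0.02  0.66 -0.91] op 0.0335
[ 0.019 -0.05   0.019]
```

Emit:
drive_tool(plan=[{"claw": 1,"linear": [0,0,0.1],"angular": [0,0,0]},{"claw": 1,"linear": [0,0,0.1],"angular": [0,0,0]}])

```text
t: 16.68
tool_pos: [0.5489, 0.0027, 0.1687]
orientation: [0.152, 3.138, -0.0]
force: [0.3, 0.0, -0.9]
opening: 0.0336
```

```bash
python3 - <<'E'
from h import *
s,Rm=st();print(np.round(s["wrist_torque"],3))
E
```

```text
t 16.68 pos [0.5489 0.0027 0.1687] yawy 84.47 z [ 3.e-04 -0.e+00 -1.e+00] F [ 0.32  0.01 -0.87] op 0.0336
[ 0.002 -0.01   0.041]
```

Emit:
drive_tool(plan=[{"claw": 1,"linear": [0,0,0.15],"angular": [0,0,0]},{"claw": 1,"linear": [0,0,0.2],"angular": [0,0,0]},{"claw": 1,"linear": [0,0,0],"angular": [0,0,0]}])

```text
t: 17.05
tool_pos: [0.5487, 0.0027, 0.1648]
orientation: [-0.152, -3.137, 0.0]
force: [0.2, -0.5, -1.2]
opening: 0.0334
```

```bash
python3 - <<'E'
from h import *
s,Rm=st();print(np.round(s["wrist_torque"],3))
E
```

```text
t 17.05 pos [0.5487 0.0027 0.1648] yawy 84.47 z [-5.e-04  0.e+00 -1.e+00] F [ 0.23 -0.52 -1.16] op 0.0334
[ 0.005 -0.042 -0.008]
```

Emit:
drive_tool(plan=[{"claw": 1,"linear": [0,0,0.3],"angular": [0,0,0]},{"claw": 1,"linear": [0,0,0.3],"angular": [0,0,0]},{"claw": 1,"linear": [0,0,0.3],"angular": [0,0,0]}])

```text
t: 17.42
tool_pos: [0.5488, 0.0027, 0.1558]
orientation: [-0.152, -3.138, 0.0]
force: [-0.0, -0.0, -0.8]
opening: 0.0335
```

```bash
python3 - <<'E'
from h import *
s,Rm=st();print(np.round(s["wrist_torque"],3))
E
```

```text
t 17.43 pos [0.5488 0.0027 0.1558] yawy 84.47 z [-2.e-04 -0.e+00 -1.e+00] F [-0.02 -0.03 -0.79] op 0.0335
[ 0.015 -0.034  0.037]
```

Emit:
drive_tool(plan=[{"claw": 1,"linear": [0,0,0.4],"angular": [0,0,0]},{"claw": 1,"linear": [0,0,0.4],"angular": [0,0,0]},{"claw": 1,"linear": [0,0,0.2],"angular": [0,0,0]},{"claw": 1,"linear": [0,0,0],"angular": [0,0,0]}])

```text
t: 17.92
tool_pos: [0.5487, 0.0027, 0.1459]
orientation: [-0.152, -3.138, -0.0]
force: [0.1, 0.2, -1.5]
opening: 0.0338
```

```bash
python3 - <<'E'
from h import *
s,Rm=st();print(np.round(s["wrist_torque"],3))
E
```

```text
t 17.93 pos [0.5487 0.0027 0.1459] yawy 84.47 z [-4.e-04  1.e-04 -1.e+00] F [ 0.13  0.18 -1.49] op 0.0338
[ 0.013 -0.046  0.015]
```

Emit:
drive_tool(plan=[{"claw": 1,"linear": [0,0,-1.8],"angular": [0,0,0]},{"claw": 1,"linear": [0,0,-1.9],"angular": [0,0,0]},{"claw": 1,"linear": [0,-1.9,0],"angular": [0,0,0]},{"claw": 1,"linear": [0,-1.9,0],"angular": [0,0,0]},{"claw": 1,"linear": [0,0,0],"angular": [0,0,0]},{"claw": 1,"linear": [0,0,0],"angular": [0,0,0]},{"claw": 1,"linear": [0,0,0],"angular": [0,0,0]}])

```text
t: 18.8
tool_pos: [0.545, -0.0349, 0.1827]
orientation: [-0.151, -3.137, -0.0]
force: [-0.9, 0.3, -1.9]
opening: 0.0337
```

```bash
python3 - <<'E'
from h import *
c=shot("w12"); s,Rm=st(); save(c,"w12a.png",(260,160,390,250),6)
E
```

```text
t 18.85 pos [ 0.545  -0.0348  0.1828] yawy 84.49 z [-6.e-04  2.e-04 -1.e+00] F [ 0.08  0.18 -1.54] op 0.0333
```

View pics/w12a.png

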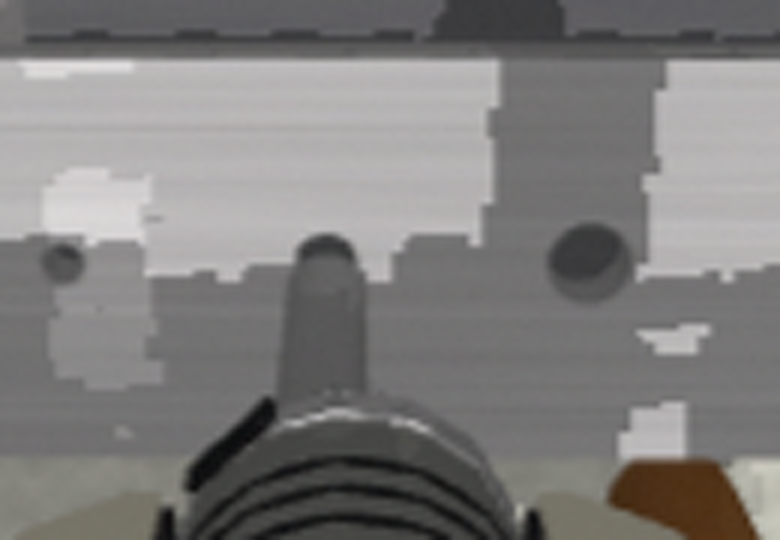

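Foot centred on the 9 mm hole (crop 326,262). Gentle descent.

Emit:
drive_tool(plan=[{"claw": 1,"linear": [0,0,0.5],"angular": [0,0,0]},{"claw": 1,"linear": [0,0,0.4],"angular": [0,0,0]},{"claw": 1,"linear": [0,0,0.1],"angular": [0,0,0]},{"claw": 1,"linear": [0,0,0.05],"angular": [0,0,0]},{"claw": 1,"linear": [0,0,0],"angular": [0,0,0]}])

```text
t: 19.48
tool_pos: [0.5453, -0.0351, 0.1727]
orientation: [0.152, 3.138, -0.0]
force: [0.6, 1.0, -0.7]
opening: 0.0334
```

Emit:
drive_tool(plan=[{"claw": 1,"linear": [0,0,0.05],"angular": [0,0,0]},{"claw": 1,"linear": [0,0,0],"angular": [0,0,0]}])

```text
t: 19.73
tool_pos: [0.5452, -0.0351, 0.1722]
orientation: [0.152, 3.138, -0.0]
force: [-0.2, 0.8, -1.4]
opening: 0.0338
```

Emit:
drive_tool(plan=[{"claw": 1,"linear": [0,0,0.04],"angular": [0,0,0]},{"claw": 1,"linear": [0,0,0],"angular": [0,0,0]}])

```text
t: 19.98
tool_pos: [0.5452, -0.0351, 0.1717]
orientation: [-0.152, -3.138, 0.0]
force: [0.1, -0.8, -0.9]
opening: 0.0334
```

Emit:
drive_tool(plan=[{"claw": 1,"linear": [0,0,0.04],"angular": [0,0,0]},{"claw": 1,"linear": [0,0,0],"angular": [0,0,0]}])

```text
t: 20.23
tool_pos: [0.5451, -0.0351, 0.1713]
orientation: [-0.152, -3.138, -0.0]
force: [0.3, -1.1, -0.5]
opening: 0.0336
```

Emit:
drive_tool(plan=[{"claw": 1,"linear": [0,0,0.04],"angular": [0,0,0]},{"claw": 1,"linear": [0,0,0],"angular": [0,0,0]}])

```text
t: 20.48
tool_pos: [0.5452, -0.0351, 0.1709]
orientation: [0.152, 3.138, 0.0]
force: [-0.3, -0.2, -1.7]
opening: 0.0331
```

Emit:
drive_tool(plan=[{"claw": 1,"linear": [0,0,0.03],"angular": [0,0,0]},{"claw": 1,"linear": [0,0,0],"angular": [0,0,0]}])

```text
t: 20.72
tool_pos: [0.5453, -0.0352, 0.1709]
orientation: [0.152, 3.138, -0.0]
force: [0.3, 0.9, 1.0]
opening: 0.0332
```

Emit:
drive_tool(plan=[{"claw": 1,"linear": [0,0,0.03],"angular": [0,0,0]},{"claw": 1,"linear": [0,0,0],"angular": [0,0,0]}])

```text
t: 20.98
tool_pos: [0.5454, -0.0351, 0.1707]
orientation: [0.151, 3.137, -0.0]
force: [-0.6, -0.9, 2.3]
opening: 0.0333
```

Emit:
drive_tool(plan=[{"claw": 1,"linear": [0,0,0.02],"angular": [0,0,0]},{"claw": 1,"linear": [0,0,0],"angular": [0,0,0]},{"claw": 1,"linear": [0,0,0],"angular": [0,0,0]}])

```text
t: 21.35
tool_pos: [0.5455, -0.0352, 0.1707]
orientation: [0.152, 3.137, -0.0]
force: [-0.6, 0.0, 4.6]
opening: 0.0338
```

Emit:
drive_tool(plan=[{"claw": 1,"linear": [0,0,-0.6],"angular": [0,0,0]},{"claw": 1,"linear": [0,0,-0.7],"angular": [0,0,0]},{"claw": 1,"linear": [0,1.9,0],"angular": [0,0,0]},{"claw": 1,"linear": [0,1.9,0],"angular": [0,0,0]},{"claw": 1,"linear": [0,0,0],"angular": [0,0,0]},{"claw": 1,"linear": [0,0,0],"angular": [0,0,0]},{"claw": 1,"linear": [0,0,0],"angular": [0,0,0]}])

```text
t: 22.22
tool_pos: [0.5488, 0.0025, 0.183]
orientation: [-0.152, -3.138, 0.0]
force: [0.1, -0.2, -1.4]
opening: 0.0334
```

```bash
python3 - <<'E'
from h import *
c=shot("w13"); s,Rm=st(); save(c,"w13a.png",(260,160,390,250),6)
E
```

```text
t 22.27 pos [0.5488 0.0024 0.1831] yawy 84.45 z [-2.e-04 -1.e-04 -1.e+00] F [-0.44  0.39 -0.95] op 0.0333
```

View pics/w13a.png

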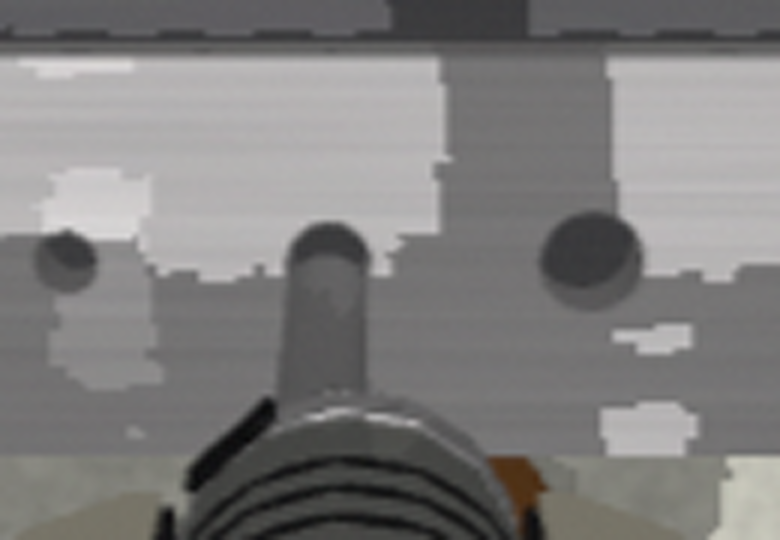

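Emit:
drive_tool(plan=[{"claw": 1,"linear": [0,0.02,0.5],"angular": [0,0,0]},{"claw": 1,"linear": [0,0,0.4],"angular": [0,0,0]},{"claw": 1,"linear": [0,0,0.2],"angular": [0,0,0]},{"claw": 1,"linear": [0,0,0.15],"angular": [0,0,0]},{"claw": 1,"linear": [0,0,0.1],"angular": [0,0,0]},{"claw": 1,"linear": [0,0,0.1],"angular": [0,0,0]}])

```text
t: 23.02
tool_pos: [0.549, 0.0029, 0.1687]
orientation: [0.152, 3.138, -0.0]
force: [0.5, -0.1, -1.2]
opening: 0.0333
```

Emit:
drive_tool(plan=[{"claw": 1,"linear": [0,0,0.2],"angular": [0,0,0]},{"claw": 1,"linear": [0,0,0.3],"angular": [0,0,0]}])

```text
t: 23.28
tool_pos: [0.5489, 0.0029, 0.1636]
orientation: [0.152, 3.138, -0.0]
force: [-0.1, -0.2, -1.3]
opening: 0.0338
```

Emit:
drive_tool(plan=[{"claw": 1,"linear": [0,0,0.4],"angular": [0,0,0]},{"claw": 1,"linear": [0,0,0.4],"angular": [0,0,0]},{"claw": 1,"linear": [0,0,0.4],"angular": [0,0,0]}])

```text
t: 23.65
tool_pos: [0.5488, 0.0029, 0.1512]
orientation: [-0.152, -3.138, -0.0]
force: [-0.0, -0.6, -1.2]
opening: 0.0334
```

```bash
python3 - <<'E'
from h import *
s,Rm=st();print(np.round(s["wrist_torque"],3))
E
```

```text
t 23.65 pos [0.5488 0.0029 0.1512] yawy 84.47 z [-3.e-04  1.e-04 -1.e+00] F [-0.03 -0.56 -1.2 ] op 0.0334
[0.002 0.019 0.034]
```

Emit:
drive_tool(plan=[{"claw": 1,"linear": [0,0,0.5],"angular": [0,0,0]},{"claw": 1,"linear": [0,0,0.5],"angular": [0,0,0]},{"claw": 1,"linear": [0,0,0.5],"angular": [0,0,0]},{"claw": 1,"linear": [0,0,0.5],"angular": [0,0,0]}])

```text
t: 24.15
tool_pos: [0.5488, 0.0029, 0.1313]
orientation: [-0.152, -3.138, -0.0]
force: [0.0, -0.3, -1.1]
opening: 0.0333
```

Emit:
drive_tool(plan=[{"claw": 1,"linear": [0,0,0.6],"angular": [0,0,0]},{"claw": 1,"linear": [0,0,0.6],"angular": [0,0,0]},{"claw": 1,"linear": [0,0,0.6],"angular": [0,0,0]}])

```text
t: 24.52
tool_pos: [0.5488, 0.0029, 0.1132]
orientation: [-0.152, -3.138, -0.0]
force: [-0.7, 0.3, -1.6]
opening: 0.0331
```

Emit:
drive_tool(plan=[{"claw": 1,"linear": [0,0,0.5],"angular": [0,0,0]},{"claw": 1,"linear": [0,0,0.5],"angular": [0,0,0]},{"claw": 1,"linear": [0,0,0.3],"angular": [0,0,0]},{"claw": 1,"linear": [0,0,0],"angular": [0,0,0]}])

```text
t: 25.02
tool_pos: [0.5487, 0.0029, 0.1004]
orientation: [-0.152, -3.138, -0.0]
force: [-0.5, 0.5, -1.2]
opening: 0.0336
```

Emit:
drive_tool(plan=[{"claw": 1,"linear": [0,0,0.2],"angular": [0,0,0]},{"claw": 1,"linear": [0,0,0.1],"angular": [0,0,0]},{"claw": 1,"linear": [0,0,0],"angular": [0,0,0]}])

```text
t: 25.4
tool_pos: [0.5488, 0.0029, 0.0976]
orientation: [-0.152, -3.138, -0.0]
force: [0.1, -1.0, -1.6]
opening: 0.0335
```

Emit:
drive_tool(plan=[{"claw": 1,"linear": [0,0,0.06],"angular": [0,0,0]},{"claw": 1,"linear": [0,0,0.04],"angular": [0,0,0]},{"claw": 1,"linear": [0,0,0],"angular": [0,0,0]}])

```text
t: 25.78
tool_pos: [0.5488, 0.0029, 0.0966]
orientation: [-0.152, -3.138, 0.0]
force: [-0.1, 0.2, -2.0]
opening: 0.0335
```

Emit:
drive_tool(plan=[{"claw": 1,"linear": [0,0,0.04],"angular": [0,0,0]},{"claw": 1,"linear": [0,0,0],"angular": [0,0,0]}])

```text
t: 26.02
tool_pos: [0.5488, 0.0029, 0.0962]
orientation: [-0.152, -3.138, 0.0]
force: [-0.2, 0.6, -1.2]
opening: 0.0335
```

Emit:
drive_tool(plan=[{"claw": 1,"linear": [0,0,0.04],"angular": [0,0,0]},{"claw": 1,"linear": [0,0,0],"angular": [0,0,0]}])

```text
t: 26.28
tool_pos: [0.5489, 0.0029, 0.0959]
orientation: [0.152, 3.138, -0.0]
force: [-0.1, 0.4, -0.9]
opening: 0.0333
```

Emit:
drive_tool(plan=[{"claw": 1,"linear": [0,0,0.04],"angular": [0,0,0]},{"claw": 1,"linear": [0,0,0],"angular": [0,0,0]}])

```text
t: 26.52
tool_pos: [0.5489, 0.0029, 0.0959]
orientation: [0.152, 3.138, -0.0]
force: [-3.2, 1.0, 4.6]
opening: 0.0334
```

Emit:
drive_tool(plan=[{"claw": 1,"linear": [0,0,0.03],"angular": [0,0,0]},{"claw": 1,"linear": [0,0,0],"angular": [0,0,0]}])

```text
t: 26.78
tool_pos: [0.549, 0.0029, 0.0959]
orientation: [0.152, 3.138, -0.0]
force: [-4.3, 0.2, 7.5]
opening: 0.0338
```

Emit:
drive_tool(plan=[{"claw": 1,"linear": [0,0,-0.03],"angular": [0,0,0]},{"claw": 0.6,"linear": [0,0,0],"angular": [0,0,0]},{"claw": 0.4,"linear": [0,0,0],"angular": [0,0,0]},{"claw": 0.1,"linear": [0,0,0],"angular": [0,0,0]},{"claw": 0,"linear": [0,0,0],"angular": [0,0,0]},{"claw": 0,"linear": [0,0,0],"angular": [0,0,0]},{"claw": 0,"linear": [0,0,0],"angular": [0,0,0]},{"claw": 0,"linear": [0,0,0],"angular": [0,0,0]}], newtons=10)

```text
t: 27.78
tool_pos: [0.5489, 0.0029, 0.0954]
orientation: [-0.152, -3.138, 0.0]
force: [0.0, -0.3, 0.8]
opening: 0.0914
```

```bash
python3 - <<'E'
from h import *
c=shot("w14"); s,Rm=st()
E
```

```text
t 27.82 pos [0.5489 0.0029 0.0954] yawy 84.47 z [-0. -0. -1.] F [ 0.37  0.12 -0.67] op 0.0924
```

View pics/w14.png

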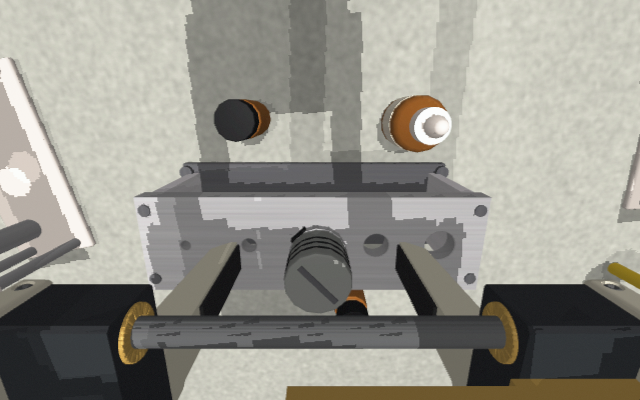

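Released, head flat on the plate. Lift straight up and check.

Emit:
drive_tool(plan=[{"claw": 0,"linear": [0,0,-2],"angular": [0,0,0]},{"claw": 0,"linear": [0,0,-4],"angular": [0,0,0]},{"claw": 0,"linear": [0,0,-4],"angular": [0,0,0]},{"claw": 0,"linear": [0,0,-2],"angular": [0,0,0]},{"claw": 0,"linear": [0,0,0],"angular": [0,0,0]},{"claw": 0,"linear": [0,0,0],"angular": [0,0,0]}])

```text
t: 28.58
tool_pos: [0.5481, 0.003, 0.2138]
orientation: [-0.152, -3.136, -0.0]
force: [0.4, 0.2, -1.3]
opening: 0.0929
```

```bash
python3 - <<'E'
from h import *
c=shot("w15"); s,Rm=st(); save(c,"w15a.png",(260,150,390,250),6)
c2=shot("sc15","scene",crop=(200,90,420,290),s=3.6)
f=lambda x,y:(x,y)
print(proj(c,[.5488,.0029,.128]), proj(c,[.5465,-.0003,.09]))
E
```

```text
t 28.62 pos [0.5478 0.0029 0.2133] yawy 84.47 z [-3.2e-03  2.0e-04 -1.0e+00] F [-0.4  -0.49 -0.52] op 0.0928
[316.72100736 209.28274635] [313.32539357 195.32700713]
```

View pics/w15a.png

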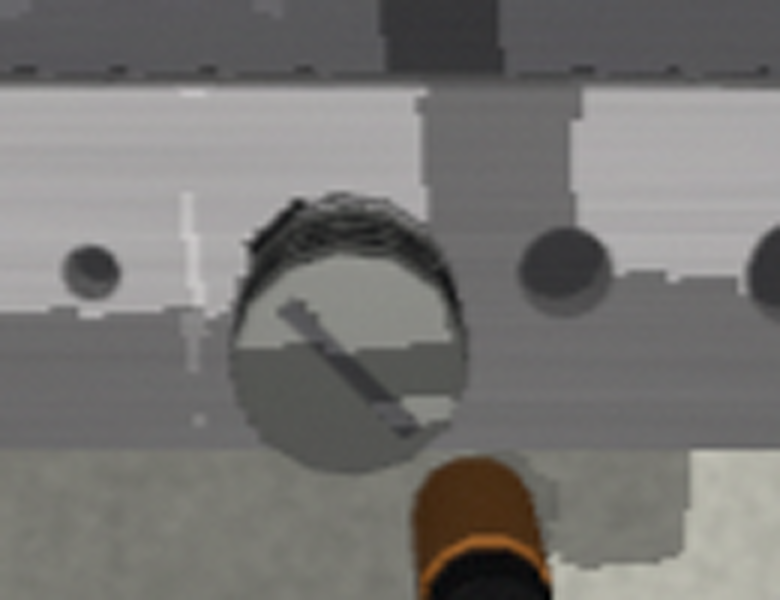

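View pics/sc15.png

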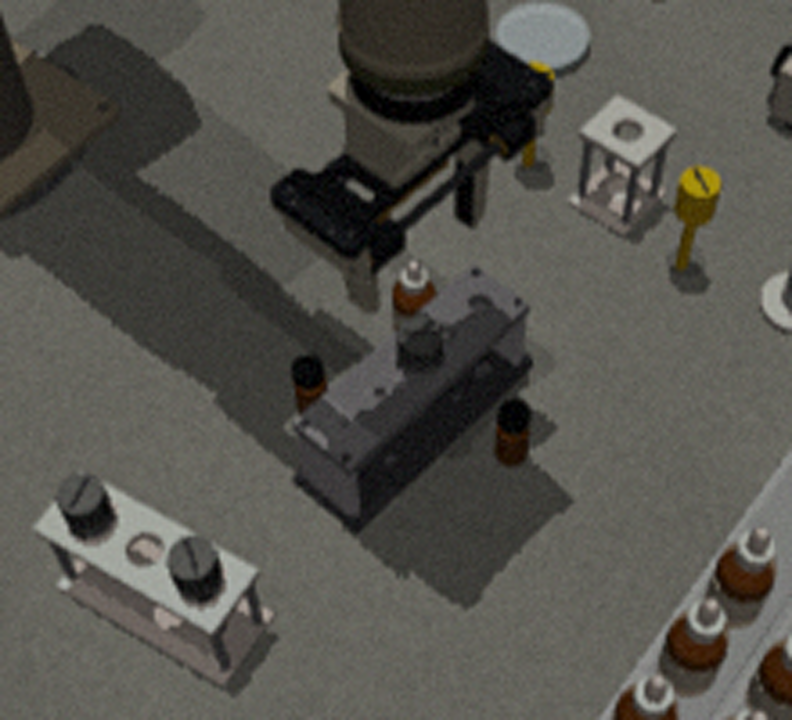

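```bash
python3 - <<'E'
from h import *
s,Rm=st(); print(np.abs(s["dq"]).max()); print(close_job())
E
```

```text
t 28.68 pos [0.5478 0.003  0.2132] yawy 84.47 z [-3.5e-03  3.0e-04 -1.0e+00] F [ 0.55 -0.17  0.66] op 0.0927
0.003452568544395058
the job is handed in; nothing more can be done
None
```

The plunger from the stand measured as the 11 mm one. It is now standing in the 12 mm hole, seated and released. The job was handed in at about 28.7 s of the 61 s, and no verdict was reported.

**Sizing:** The foot came out below the plate through the 18, 15 and 12 mm holes with no resistance. The 9 mm hole refused it under a push of about 6 N, with the shoulder about 75 mm above the plate.

**Placing:** I put it back in the 12 mm hole and seated it with about 9 N. The shoulder met the plate at the expected height (TCP 0.0959 m, the same as when it hung in the stand). I then let go and backed off straight up.

**Last checks:**
- The final pictures show the head sitting upright on the plate and the gripper open and clear. The rack's plungers and the nearby bystanders look undisturbed.
- I put the head about 3 mm off the hole axis, from the off-centre shank I measured; the limit is 7 mm.

**Disagreements:**
- Feeling the 15 mm hole from side to side gave about 4.3 mm of play, where 4.0 mm was expected.
- The side force rose to about 4 N while seating and was gone after release.

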